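Pour the basket feet into the lidded canister

ROBOT

A 7-joint arm with a two-finger parallel gripper is mounted at the origin on the work surface. World frame = base frame: x ahead of the robot, y to its left, z up, the work surface at z = 0. Lengths are in m, angles in rad, forces in N, time in s.
With the tool pointing down it reaches from about 0.35 to 0.9 m from the base axis. Payload 7.2 kg.
Tool frame: the origin (TCP) lies on the centre line of the jaws, within the pads' length; the fingertips stand 17 mm ahead of it and the grasp point (between the pads) lies 2 mm behind it (tip_reach is the x of the fingertips in the tool frame, in m); x points along the fingers, y is the direction in which the jaws open and shut, and the axes are right-handed (so a half turn about x gives the same grasp; the last joint's range is limited). The gripper opens to 85 mm and grips with 20 to 120 N. Pads are 22 mm wide; open, the fingers measure 114 mm over their backs; the gripper's body (76 mm by 85 mm) begins 54 mm behind the grasp point. The pads swing forward as they close: fully open they stand 13 mm farther back than shut.
Start: joints at [-1.414, 0.411, -0.013, 1.596, 0.006, 1.134, -0.082], TCP at [0.139, 0.609, 0.211] pointing down, gripper open.
Joint ranges: [-2.95, 2.95], [-0.29, 1.99], [-1.47, 1.44], [0.14, 2.54], [-1.03, 4.17], [0.13, 1.85], [-2.86, 2.86]. Speed limits (rad/s): [2.39, 2.39, 3.01, 3.01, 3.14, 3.14, 3.14].

INTERFACE

Orientations are given as a unit quaternion [w, x, y, z].
In Python, from bench import * gives the robot as it stands. The module is installed in compiled form; this text tells all that it offers.
- The arm moves only by the tool move_arm, never from a script. Its argument "motion" is a list that holds one entry, the list of rows, each a list of 6 numbers: the shift along the world's x, y, z in mm, then the turn, a rotation vector about the world's x, y, z in degrees. In form: [[[x, y, z, ax, ay, az], ...]]. A call has exactly 8 rows; each row shifts and turns the commanded pose from where the row before left it; what a row does not reach is not made up. A row lasts 1/8 s, in which the tool goes at most 62.5 mm and 10.7 degrees, less where a joint would pass 70% of its speed; a pose out of reach is approached as far as the arm can. A call is refused whole if a number of a shift passes 62.5 or a number of a turn 10.7, either way. A call with a gripper value outside its range is refused whole. "claw" is the gripper command: -1 is fully open, 1 is shut, values between are in proportion, set as the call begins (left out, the last holds). The fingers move at their own pace and stop on an object; "grip_force" is the grip in N (left out, the last holds). Time passes only in rows, so rows that do not move let the fingers close, or fill a call up. It gives the time, the measured TCP pose, the force and the opening at its end, in the units of the state.
- observe(): the state, without advancing time (a new reading comes with each control period).
- capture(name): name is "side" or "top"; returns a dict with "color" (420x560x3 uint8, blue, green, red), "depth" (420x560 float32, m along the optical axis (not along the pixel's ray), 0 where there is no reading), "fx", "fy", "cx", "cy" (pixels), "R" (3x3) and "t" (3): a world point X has camera coordinates R X + t. Camera axes: x right, y down, z forward; pixel columns grow to the right and rows downward; lengths in m; the calibration is good to about 2 mm. A picture is of the moment at which its call begins.
- hand_in(): hands the job in, once; it reports no verdict.
Trained networks look in a picture, given as the dict that the camera call returned (one of the last four; its "shot" number tells which), for a name from the list of things; names that differ only in an ending like _2 or _b are one class to them, and where a whole thing is asked for, a point or a joint stands for the part that bears it (a point fixed in the world has none). Each returns a list of dicts, best first, with "score" (0 to 1); they miss things now and then, are a little off and sometimes report something else, mostly with a low value. They report only what shows in the picture. A call takes as long as a camera call. They do not tell look-alikes from the thing itself.
- look_for(label, picture): "extent" ([centre column, centre row, width, height] in pixels, round what is visible of it).
- trace(label, picture): "mask" (420x560 bool, what is visible of it) and "extent" ([centre column, centre row, width, height] in pixels, round what is visible of it).
- place_of(label, picture): "xy" ([column, row] in pixels: a listed point, or the origin of a listed thing).
The state is a dict: "t": time; "joints": joint angles; "joint_vel": joint speeds; "joint_efforts": joint torques, N m; "position": TCP position; "orientation": TCP orientation; "wrist_force": force on the tool from outside, world axes, zero at the start; "ft_torque": the same for the moment, N m; "gripper_width": finger opening in m.
Only numpy, scipy, OpenCV 4.12 (cv2) and the standard library are available. Lean on these libraries where they do the work, as an engineer would, in place of code of your own. Each camera call takes 0.05 s, during which the arm holds its last target.

TASK

Put the little wooden basket feet away: take the lid off the round canister, pour all the feet from the bamboo cup into it, then stand the empty cup upright on the round cork coaster and put the lid back on the canister so that it sits fully home. Leave the other things on the bench where they are.

Things in the scene. Friction and masses are not known exactly. Their poses are not given: they have to be found in the camera images.
- canister: Round open bamboo canister fixed to the bench, 120 mm outside diameter at the rim, 70 mm tall, walls 5 mm, inner diameter 106 mm at the floor and 110 mm at the mouth, inner floor 6 mm up. Origin: centre of its underside, z up. It starts with the lid on.
- lid: Loose round lid, 60 to 130 g: a disc 124 mm across and 6 mm thick; below it a locating plug 100 mm across and 8 mm deep with a rounded edge (5 mm play all round in the canister's mouth); on top an upright round knob 18 mm across and 30 mm tall. Origin: centre of the plug's underside; disc top at 14 mm, knob top at 44 mm. Fully home its origin is 62 mm above the canister's origin.
- cup: Loose bamboo cup without a handle, 60 to 130 g empty, tapering: 49 mm outside diameter at the foot, 66 mm at the rim, 80 mm tall, walls 4 mm, inner floor 5 mm up. Holds six feet. Origin: centre of its underside; z runs up to the mouth.
- cup_rim (a point): Centre of the cup's mouth, 80 mm above its origin.
- coaster: Round cork coaster fixed to the bench, 100 mm across, 4 mm thick. Origin: centre of its underside.
- card: Flat pale square of card fixed to the bench, 140 mm by 140 mm, 2 mm thick, with nothing on it: a free place, big enough to lay the lid on for a while. Origin: centre of its underside, sides along x and y.
- spool: Wooden spool, 42 mm across, 44 mm tall, standing. Origin: centre of its underside. It is a bystander: leave it where it is.
- glue: Small white bottle, 36 mm across, 85 mm tall, standing. Origin: centre of its underside. It is a bystander: leave it where it is.
- gauge: Dark steel block 50 by 32 by 36 mm tall. Origin: centre of its underside, long side along x. It is a bystander: leave it where it is. At the right side, fixed: a tray of strips 65 mm high, 520 mm ahead of the robot base and 680 right, 400 mm long (ahead) with its strips, 120 wide.
- wax: Squat jar of wax, 46 mm across, 42 mm tall. Origin: centre of its underside. It is a bystander: leave it where it is. At the left side, fixed: a pot of slips 245 mm high, about 100 mm across, 600 mm ahead of the robot base and 600 left.
- brush: Brush 200 mm long fixed, lying at the back of the bench, under 30 mm high. Origin: near its middle. It is a bystander: leave it where it is. Behind it, fixed: a bin of offcuts 185 mm high, centred 870 mm ahead of the robot base and 100 mm left, 140 deep, 260 wide; a chest of drawers 170 high, 865 mm ahead and 420 left, 240 deep with its knobs, 300 wide.
- mallet: Hammer 240 mm long fixed, lying at the back of the bench, under 40 mm high. Origin: near its middle. It is a bystander: leave it where it is. Near it, fixed: a vice 130 mm high, 830 mm ahead of the robot base and 450 right, 120 wide, its screw reaching 140 mm back towards the robot.
- foot0: Basket foot: plain wooden cylinder 17 mm across, 16 mm tall, 10 g; one of six alike that start in the cup. Origin: centre of one end face.
- foot1: Basket foot: plain wooden cylinder 17 mm across, 16 mm tall, 10 g; one of six alike that start in the cup. Origin: centre of one end face.
- foot2: Basket foot: plain wooden cylinder 17 mm across, 16 mm tall, 10 g; one of six alike that start in the cup. Origin: centre of one end face.
- foot3: Basket foot: plain wooden cylinder 17 mm across, 16 mm tall, 10 g; one of six alike that start in the cup. Origin: centre of one end face.
- foot4: Basket foot: plain wooden cylinder 17 mm across, 16 mm tall, 10 g; one of six alike that start in the cup. Origin: centre of one end face.
- foot5: Basket foot: plain wooden cylinder 17 mm across, 16 mm tall, 10 g; one of six alike that start in the cup. Origin: centre of one end face.
Not all that is in view belongs to the job. Several things have the shape of the coaster; the one meant has the colours described above.

How it is judged:
On the way, in this order (a step that is already met when the one before it is completed fails the run):
1. the lid is off the canister (horizontal distance between lid and canister above 0.1 m), for 0.1 s.
2. the cup is tipped over the canister, with the mouth above it (angle between cup's own z axis and vertical above 1 rad and horizontal distance between cup_rim and canister below 0.1 m and height (world z) of cup_rim above 0.07 m), for 0.05 s.
3. all six feet lie in the canister (horizontal distance between each of foot0, foot1, foot2, foot3, foot4, foot5 and canister below 0.056 m and height (world z) of foot0 between 0.003 and 0.06 m and height (world z) of foot1 between 0.003 and 0.06 m and height (world z) of foot2 between 0.003 and 0.06 m and height (world z) of foot3 between 0.003 and 0.06 m and height (world z) of foot4 between 0.003 and 0.06 m and height (world z) of foot5 between 0.003 and 0.06 m), for 0.2 s.
At the end, for the whole second after the job is handed in: All six feet lie inside the canister; the lid sits flat on it, centred within 8 mm and down on its rim (tilt under 0.06 rad, origin 55 to 64.5 mm above the canister's); the cup stands upright (tilt under 0.08 rad) and at rest on the coaster with its axis within 26 mm of the coaster's centre (all of step 3 and horizontal distance between lid and canister below 0.008 m and angle between lid's own z axis and vertical below 0.06 rad and z of lid in the frame of canister between 0.055 and 0.0645 m and horizontal distance between cup and coaster below 0.026 m and angle between cup's own z axis and vertical below 0.08 rad and height (world z) of cup below 0.008 m and linear speed of each of cup, lid below 0.02 m/s); the robot touches nothing.
It fails at once if a bystander (spool, bottle, block, wax jar) is moved by more than 40 mm (distance of any of spool, glue, gauge, wax from where it was at the start of the episode above 0.04 m).
It also fails if it takes over 72 s, if anything falls off the work surface, if the arm or the gripper's body presses on something with over 40 N, if the wrist force passes 120 N, or if a joint passes its speed limit or range.

## Working session

There is one attempt and no reset: what is moved stays moved. The work goes in short steps, Python scripts to look and compute and a tool call to move; the robot and the scene stay as the last step left them, time stands still between calls to the robot, and variables do not carry over. Pictures are saved under pics/ and viewed, and the job is handed in when it is done.

Besides the shell and the picture viewer there is one more tool, called after "Emit:" as name(argument=value, ...) on one line, values as JSON. move_arm: Moves the arm, as the interface text tells. Its arguments: {"type":"object","properties":{"motion":{"type":"array","items":{"type":"array","items":{"type":"array","items":{"type":"number"}}}},"claw":{"type":"number"},"grip_force":{"type":"number"}},"required":["motion"]}

```bash
mkdir -p pics
cat > h.py <<'E'
from bench import *
import numpy as np, cv2
def px2w(p,u,v,d=None):
    if d is None: d=p["depth"][int(round(v)),int(round(u))]
    c=np.array([(u-p["cx"])/p["fx"]*d,(v-p["cy"])/p["fy"]*d,d])
    return p["R"].T@(c-p["t"])
def cloud(p):
    d=p["depth"]; v,u=np.mgrid[0:d.shape[0],0:d.shape[1]]
    c=np.stack([(u-p["cx"])/p["fx"]*d,(v-p["cy"])/p["fy"]*d,d],-1)
    w=(c-p["t"])@p["R"]; w[d==0]=np.nan
    return w
def w2px(p,X):
    c=p["R"]@np.array(X)+p["t"]; return p["fx"]*c[0]/c[2]+p["cx"],p["fy"]*c[1]/c[2]+p["cy"]
E
python3 - <<'E'
from h import *
import pickle
s=observe(); print(s)
for n in ("top","side"):
    p=capture(n); cv2.imwrite(f"pics/{n}0.png",cv2.resize(p["color"],None,fx=1.4,fy=1.4)); pickle.dump(p,open(f"{n}0.pkl","wb"))
    print(n,p["R"].round(3).tolist(),p["t"].round(3),p["fx"])
    for l in ["canister","lid","cup","coaster","card","spool","glue","gauge","wax"]:
        r=look_for(l,p); print(l,[(np.round(q["extent"]).tolist(),round(q["score"],2)) for q in r[:5]])
E
```

```text
{'t': 0.0, 'joints': array([-1.41421874,  0.41194876, -0.01274475,  1.59706046,  0.00564118,
        1.13429112, -0.08219451]), 'joint_vel': array([-2.11414058e-04,  9.46325724e-05, -1.43945853e-03, -5.84075266e-04,
       -3.89908252e-04, -5.32904443e-04,  3.44515707e-05]), 'joint_efforts': array([-9.37099612e-04, -6.00598097e+01,  6.81811720e-01, -2.99424988e+01,
        1.36831601e-02,  1.04889591e-02,  2.75810555e-05]), 'position': array([0.13922402, 0.60874461, 0.21041577]), 'orientation': array([ 0.70263259,  0.07868552,  0.7026644 , -0.07986723]), 'wrist_force': array([-0.0607661 ,  0.40045812,  0.1391706 ]), 'ft_torque': array([ 0.05486348, -0.00379395, -0.06269735]), 'gripper_width': 0.0855998917211736}
top [[0.014, -1.0, -0.0], [-0.982, -0.014, -0.189], [0.189, 0.003, -0.982]] [-0.07   0.584  1.426] 495.6634901600837
canister [([220.0, 214.0, 29.0, 18.0], 0.59)]
lid [([210.0, 200.0, 43.0, 41.0], 0.98), ([154.0, 208.0, 13.0, 16.0], 0.37)]
cup [([275.0, 246.0, 23.0, 24.0], 0.54)]
coaster [([334.0, 217.0, 32.0, 32.0], 0.94), ([375.0, 279.0, 32.0, 33.0], 0.79), ([417.0, 217.0, 
[... 248 characters left out ...]
4.0, 20.0], 0.53)]
side [[-0.923, -0.384, 0.02], [-0.307, 0.705, -0.639], [0.231, -0.596, -0.769]] [0.509 0.285 1.134] 503.81803698619024
canister [([240.0, 297.0, 55.0, 24.0], 0.89)]
lid [([234.0, 276.0, 53.0, 47.0], 0.97)]
cup [([323.0, 237.0, 27.0, 33.0], 0.97), ([357.0, 192.0, 19.0, 20.0], 0.3)]
coaster [([387.0, 179.0, 34.0, 28.0], 0.96), ([339.0, 159.0, 35.0, 28.0], 0.76), ([240.0, 299.0, 54.0, 21.0], 0.17)]
card [([279.0, 396.0, 75.0, 47.0], 0.79)]
spool [([306.0, 317.0, 20.0, 24.0], 0.75), ([320.0, 236.0, 26.0, 34.0], 0.61)]
glue [([258.0, 220.0, 16.0, 26.0], 0.58)]
gauge [([357.0, 190.0, 19.0, 21.0], 0.72)]
wax [([211.0, 352.0, 24.0, 29.0], 0.81), ([323.0, 238.0, 28.0, 38.0], 0.38)]
```

View pics/top0.png

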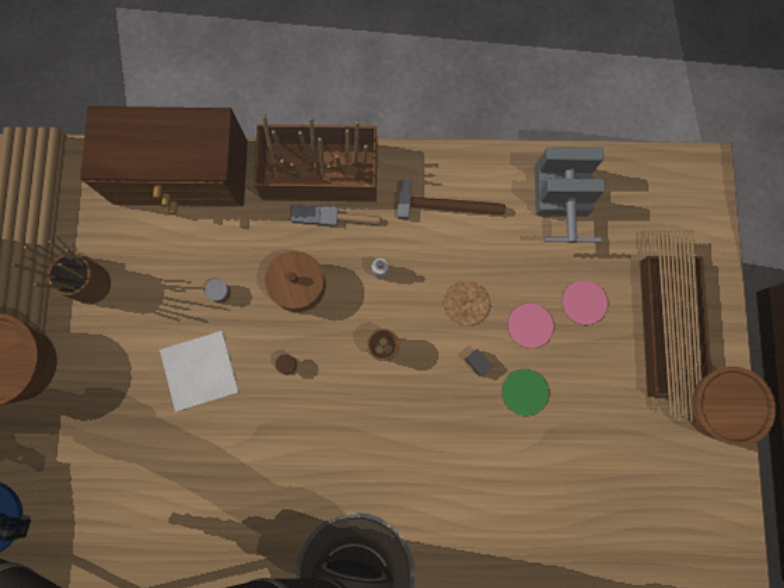

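View pics/side0.png

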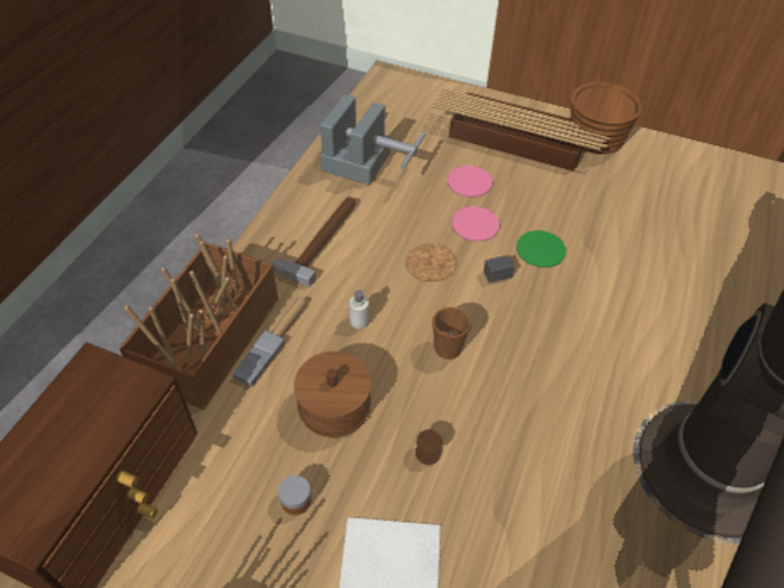

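Run:
```python
from h import *
import pickle
p=pickle.load(open("top0.pkl","rb"));c=p["color"]
cv2.imwrite("pics/crop0.png",cv2.resize(c[150:330,100:450],None,fx=2.25,fy=2.25,interpolation=cv2.INTER_CUBIC))
p=pickle.load(open("side0.pkl","rb"));c=p["color"]
cv2.imwrite("pics/crop1.png",cv2.resize(c[120:420,190:450],None,fx=2,fy=2,interpolation=cv2.INTER_CUBIC))
```

```text
(no output)
```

View pics/crop0.png

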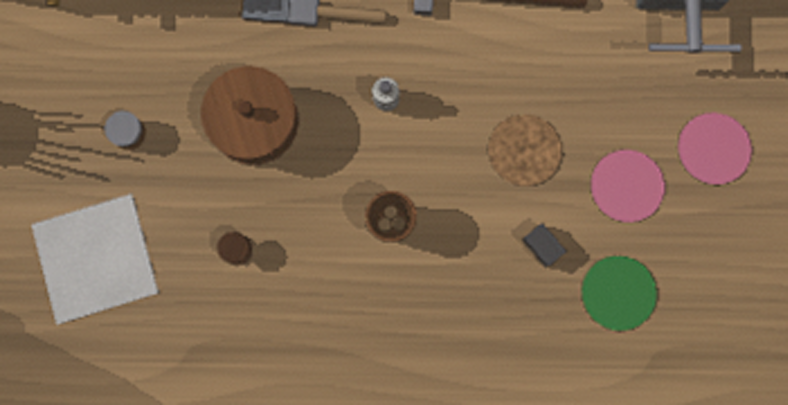

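View pics/crop1.png

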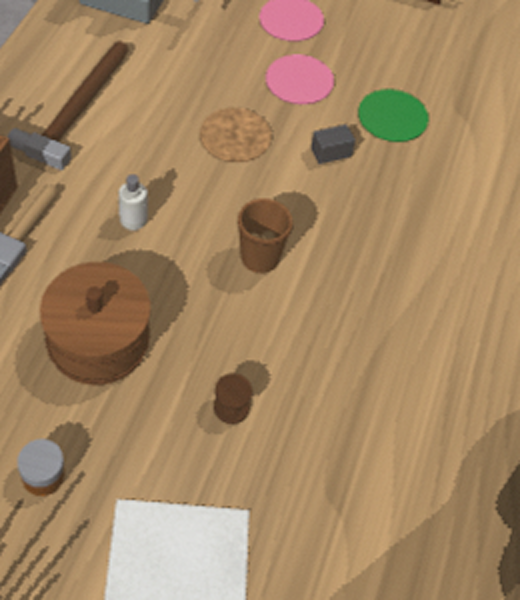

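The top picture (raw pixels) shows four coaster-shaped discs: cork at (334,217), pink at (380,235) and (417,217), and green at (375,279). The crop confirms the cork one. The lidded canister is at (210,200), the cup with its feet at (274,247), the spool at (205,260), the wax at (154,207) and the card at (142,265). Measuring positions next.

```bash
cat >> h.py <<'E'
def circ(P):
    A=np.c_[2*P,np.ones(len(P))]; s=np.linalg.lstsq(A,(P**2).sum(1),rcond=None)[0]
    return s[:2],np.sqrt(s[2]+s[0]**2+s[1]**2)
def ring(P):
    h=cv2.convexHull((P*1e4).astype(np.float32)).reshape(-1,2)/1e4
    (x,y),r=cv2.minEnclosingCircle((P*1e3).astype(np.float32))
    c,rr=circ(h); return np.round([*c,rr],4).tolist(), np.round(np.array([x,y,r])/1e3,4).tolist()
E
python3 - <<'E'
from h import *
import pickle
for n in ("top","side"):
    p=pickle.load(open(n+"0.pkl","rb")); w=cloud(p)
    X,Y,Z=w[...,0],w[...,1],w[...,2]
    print(n)
    def reg(x,y,r,z0,z1):
        m=(np.hypot(X-x,Y-y)<r)&(Z>z0)&(Z<z1); return w[m]
    if n=="top":
        c0=px2w(p,203,210); 
    for nm,u,v in ([("lid",210,205),("cup",274,247),("cork",334,217),("card",142,265),("spool",205,260),("wax",154,207),("glue",271,190),("gauge",340,260),("pink",380,235)] if n=="top" else []):
        print(nm,px2w(p,u,v).round(3))
    cen=dict(lid=(px2w(p,210,205) if n=="top" else None))
    if n=="top":
        L=px2w(p,210,205); C=px2w(p,274,247);K=px2w(p,334,217);D=px2w(p,142,265)
        S=px2w(p,205,260);W=px2w(p,154,207);G=px2w(p,271,190)
    q=reg(L[0],L[1],.09,.068,.085); print("disc",ring(q[:,:2]),np.median(q[:,2]),len(q))
    q=reg(L[0],L[1],.09,.095,.12); print("knob",ring(q[:,:2]),q[:,2].max(),len(q),q.mean(0))
    q=reg(C[0],C[1],.06,.073,.09); print("cuprim",ring(q[:,:2]),len(q),np.median(q[:,2]))
    q=reg(C[0],C[1],.06,.010,.06); print("cupinside",q.mean(0))
    q=reg(D[0],D[1],.13,-.01,.01); 
    q=reg(S[0],S[1],.06,.035,.06); print("spool",ring(q[:,:2]),len(q))
    q=reg(W[0],W[1],.06,.035,.06); print("wax",ring(q[:,:2]),len(q))
    q=reg(G[0],G[1],.06,.04,.1); print("glue",ring(q[:,:2]),len(q),q[:,2].max())
    # cork by colour edges: HSV mask flood
p=pickle.load(open("top0.pkl","rb"));w=cloud(p)
c=p["color"].astype(int)
white=(c.min(2)>140); m=np.zeros_like(white);m[225:305,100:190]=1
print("card",np.nanmean(w[white&m],0),cv2.minAreaRect((w[white&m][:,:2]*1e3).astype(np.float32)))
E
```

```text
top
lid [0.582 0.139 0.076]
cup [ 0.467 -0.052  0.016]
cork [ 0.565 -0.235  0.   ]
card [ 0.409  0.349 -0.002]
spool [0.423 0.151 0.044]
wax [0.581 0.313 0.037]
glue [ 0.627 -0.041  0.088]
gauge [ 0.43  -0.249  0.032]
pink [ 0.51  -0.375  0.007]
disc ([0.5989, 0.1406, 0.0615], [0.5996, 0.1398, 0.063]) 0.07577695291085909 1308
knob ([0.5985, 0.1407, 0.0084], [0.599, 0.14, 0.0092]) 0.11029058523066113 31 [0.59830017 0.14001316 0.10414438]
cuprim ([0.4639, -0.0492, 0.0325], [0.4637, -0.0492, 0.0332]) 116 0.0795137734991613
cupinside [ 0.46915353 -0.04854175  0.03475904]
spool ([0.4241, 0.158, 0.0201], [0.4238, 0.1581, 0.0207]) 157
wax ([0.5808, 0.3129, 0.0234], [0.5817, 0.3129, 0.0247]) 195
glue ([0.6337, -0.0391, 0.0173], [0.634, -0.0392, 0.018]) 119 0.09181210871172274
side
disc ([0.5987, 0.1389, 0.062], [0.5979, 0.1383, 0.0638]) 0.07525614482886442 2020
knob ([0.5982, 0.1396, 0.0082], [0.5982, 0.14, 0.0088]) 0.10986935687127773 58 [0.59754345 0.14066522 0.10361878]
cuprim ([0.4632, -0.0502, 0.033], [0.4641, -0.0511, 0.0348]) 185 0.0781456364733347
cupinside [ 0.46336252 -0.05060005  0.0392292 ]
spool ([0.4232, 0.1566, 0.0208], [0.4235, 0.1559, 0.0219]) 269
wax ([0.5808, 0.3114, 0.0236], [0.5812, 0.3114, 0.0244]) 409
glue ([0.6331, -0.0404, 0.0179], [0.6328, -0.0407, 0.0188]) 202 0.0884171207776758
card [0.40939626 0.34977894 0.00162588] ((nan, nan), (0.0, 0.0), 0.0)
```

Run:
```python
from h import *
for n in ("top","side"):
    p=capture(n); w=cloud(p)
    for l in ("coaster","card","canister","lid","cup"):
        for r in trace(l,p)[:4]:
            m=r["mask"]; q=w[m]; q=q[~np.isnan(q[:,0])]
            if l in("coaster","card"): print(n,l,round(r["score"],2),np.round(r["extent"]),q.mean(0).round(4),ring(q[:,:2]), p["color"][m].mean(0).round())
        pl=place_of(l,p); print(n,l,"place",[(np.round(k["xy"],1),round(k["score"],2)) for k in pl[:2]])
print(observe()["t"])
```

```text
top coaster 0.76 [380. 234.  31.  34.] [ 0.5182 -0.3705  0.0036] ([0.5184, -0.3707, 0.0489], [0.5184, -0.3708, 0.05]) [125. 104. 174.]
top coaster 0.75 [417. 216.  37.  31.] [ 0.5717 -0.491   0.0038] ([0.5721, -0.4917, 0.0493], [0.5732, -0.4922, 0.052]) [124. 103. 172.]
top coaster 0.7 [376. 279.  32.  36.] [ 0.374  -0.3556  0.004 ] ([0.3741, -0.3561, 0.0476], [0.3734, -0.3571, 0.0493]) [ 64. 114.  61.]
top coaster 0.69 [332. 215.  28.  32.] [ 0.5659 -0.2297  0.0035] ([0.5668, -0.2298, 0.0503], [0.5668, -0.2298, 0.0513]) [ 73. 102. 133.]
top coaster place [(array([378.1, 232.8]), 0.88), (array([374.8, 279.7]), 0.73)]
top card 0.78 [144. 265.  55.  54.] [0.4092 0.3494 0.0016] ([0.4078, 0.3497, 0.0854], [0.4102, 0.3491, 0.0964]) [165. 168. 170.]
top card 0.61 [210. 197.  47.  40.] [0.5984 0.1389 0.0759] ([0.5995, 0.1392, 0.0614], [0.6013, 0.1381, 0.0644]) [ 52.  75. 108.]
top card place [(array([140.8, 263. ]), 0.69)]
top canister place [(array([215.5, 207.3]), 0.69), (array([270.9, 190.6]), 0.62)]
top lid place [(array([210. , 200.8]), 0.95)]
top cup place [(array([274.8, 248.1]), 0.5
[... 233 characters left out ...]
 [0.5198, -0.3715, 0.0534]) [152. 125. 216.]
side coaster 0.79 [309. 187.  30.  26.] [ 0.5649 -0.2305  0.0034] ([0.5661, -0.2318, 0.0508], [0.5677, -0.2327, 0.0535]) [ 86. 126. 166.]
side coaster 0.75 [386. 178.  31.  23.] [ 0.3721 -0.3546  0.0038] ([0.373, -0.3562, 0.0498], [0.3706, -0.3559, 0.0529]) [ 68. 137.  56.]
side coaster place [(array([334.6, 127.1]), 0.94), (array([383.3, 175.1]), 0.81)]
side card 0.65 [279. 396.  74.  49.] [0.4171 0.3298 0.0012] ([0.4173, 0.3287, 0.0759], [0.4158, 0.3307, 0.0847]) [213. 217. 217.]
side card place []
side canister place [(array([237.3, 292.7]), 0.58)]
side lid place [(array([232.5, 275.6]), 0.73)]
side cup place [(array([317.1, 248.1]), 0.85)]
2.1
```

```bash
cat >> h.py <<'E'
from scipy.spatial.transform import Rotation as Ro
import json
def st(log=True):
    s=observe(); q=s["orientation"]; R=Ro.from_quat(np.r_[q[1:],q[0]]).as_matrix()
    print("t",s["t"],"pos",(s["position"]*1e3).round(1),"x",R[:,0].round(3),"y",R[:,1].round(3)); print("J",s["joints"].round(3),"F",s["wrist_force"].round(2),"w",round(s["gripper_width"],4))
    if log: open("log.jsonl","a").write(json.dumps([s["joints"].tolist(),s["position"].tolist(),R.tolist()])+"\n")
    return s
E
python3 -c "
from h import *
st()"
```

```text
t 2.1 pos [139.3 609.3 211.3] x [ 0. -0. -1.] y [ 0.223  0.975 -0.   ]
J [-1.414  0.411 -0.013  1.596  0.006  1.134 -0.082] F [ 0.05 -0.01 -0.09] w 0.0855
```

Emit:
move_arm(motion=[[[43, -44, -3, 0, 0, 0], [43, -44, -3, 0, 0, 0], [43, -44, -3, 0, 0, 0], [43, -44, -3, 0, 0, 0], [43, -44, -3, 0, 0, 0], [43, -44, -3, 0, 0, 0], [43, -44, -3, 0, 0, 0], [43, -44, -3, 0, 0, 0]]], claw=0.2)

```text
t: 3.1
position: [0.4846, 0.2559, 0.1876]
orientation: [0.703, 0.079, 0.702, -0.079]
wrist_force: [1.0, 0.3, 0.1]
gripper_width: 0.0343
```

```bash
python3 -c "
from h import *
st()"
```

```text
t 3.1 pos [484.6 255.9 187.6] x [ 0.001  0.001 -1.   ] y [0.223 0.975 0.001]
J [-0.731  0.302  0.196  1.826 -0.068  1.02   0.838] F [0.96 0.26 0.09] w 0.0343
```

Emit:
move_arm(motion=[[[38, -39, -5, 0, 0, 0], [38, -39, -5, 0, 0, 0], [38, -39, -5, 0, 0, 0], [0, 0, -18, 0, 0, 0], [0, 0, -20, 0, 0, 0], [0, 0, -20, 0, 0, 0], [0, 0, -15, 0, 0, 0], [0, 0, 0, 0, 0, 0]]])

```text
t: 4.1
position: [0.5962, 0.1406, 0.0981]
orientation: [0.702, 0.079, 0.703, -0.079]
wrist_force: [0.1, -0.2, -0.3]
gripper_width: 0.034
```

```bash
python3 -c "
from h import *
st()"
```

```text
t 4.1 pos [596.2 140.6  98.1] x [-0.002 -0.001 -1.   ] y [ 0.222  0.975 -0.001]
J [-0.479  0.511  0.232  1.753 -0.145  0.897  1.162] F [ 0.12 -0.22 -0.3 ] w 0.034
```

Emit:
move_arm(motion=[[[2, 0, 0, 0, 0, 0], [0, 0, 0, 0, 0, 0], [0, 0, 0, 0, 0, 0], [0, 0, 5, 0, 0, 0], [0, 0, 15, 0, 0, 0], [0, 0, 25, 0, 0, 0], [-15, 10, 30, 0, 0, 0], [-30, 25, 20, 0, 0, 0]]], claw=1, grip_force=50)

```text
t: 5.1
position: [0.5555, 0.1742, 0.1969]
orientation: [0.704, 0.081, 0.701, -0.08]
wrist_force: [-0.6, 0.8, -0.1]
gripper_width: 0.0001
```

```bash
python3 -c "
from h import *
st()
p=capture('side'); cv2.imwrite('pics/s1.png',cv2.resize(p['color'][180:420,120:480],None,fx=2,fy=2))"
```

```text
t 5.1 pos [555.5 174.2 196.9] x [ 0.003  0.    -1.   ] y [0.226 0.974 0.001]
J [-0.578  0.351  0.247  1.738 -0.095  1.062  1.044] F [-0.56  0.76 -0.08] w 0.0001
```

View pics/s1.png

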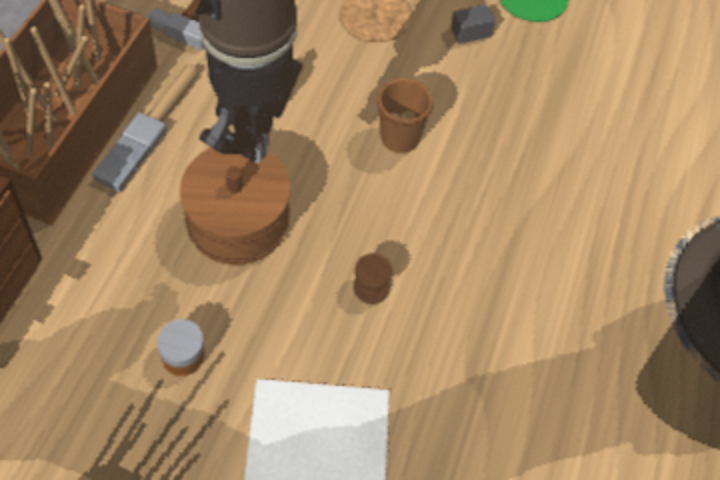

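Run:
```python
from h import *
for n in("side","top"):
    p=capture(n); w=cloud(p)
    s=observe(); X=s["position"]
    print(n,"tcp px",np.round(w2px(p,X),1),"tip px",np.round(w2px(p,X-[0,0,.017]),1))
    m=(np.hypot(w[...,0]-X[0],w[...,1]-X[1])<.05)&(w[...,2]>.13)&(w[...,2]<.25)
    q=w[m]; print(len(q),q.min(0),q[q[:,2]<q[:,2].min()+.02].mean(0))
    # lid pose
    k=(np.hypot(w[...,0]-.5985,w[...,1]-.14)<.03)&(w[...,2]>.09)&(w[...,2]<.12); print("knob",w[k].mean(0) if k.any() else None,k.sum(), w[k][:,2].max() if k.any() else 0)
    k=(np.hypot(w[...,0]-.5985,w[...,1]-.14)<.09)&(w[...,2]>.068)&(w[...,2]<.085); print("disc",ring(w[k][:,:2]),k.sum())
    u,v=map(int,w2px(p,X)); 
    c=p["color"][max(0,v-50):v+60,u-60:u+60]; cv2.imwrite(f"pics/g_{n}.png",cv2.resize(c,None,fx=5,fy=5,interpolation=cv2.INTER_CUBIC))
```

```text
side tcp px [246.6 263.7] tip px [246.8 268.4]
84 [0.53649598 0.17552108 0.21843316] [0.54265058 0.18688805 0.23058793]
knob [0.59733102 0.14103485 0.10213809] 69 0.11030442923654488
disc ([0.5988, 0.1391, 0.062], [0.5987, 0.1389, 0.0634]) 1784
top tcp px [189.1 206.5] tip px [190.2 207.7]
8 [0.538127   0.16841673 0.21963367] [0.54064318 0.17693574 0.22769822]
knob [0.59764203 0.13972523 0.10363612] 34 0.11084587182991155
disc ([0.5989, 0.1406, 0.0614], [0.5992, 0.1407, 0.0623]) 1111
```

View pics/g_side.png

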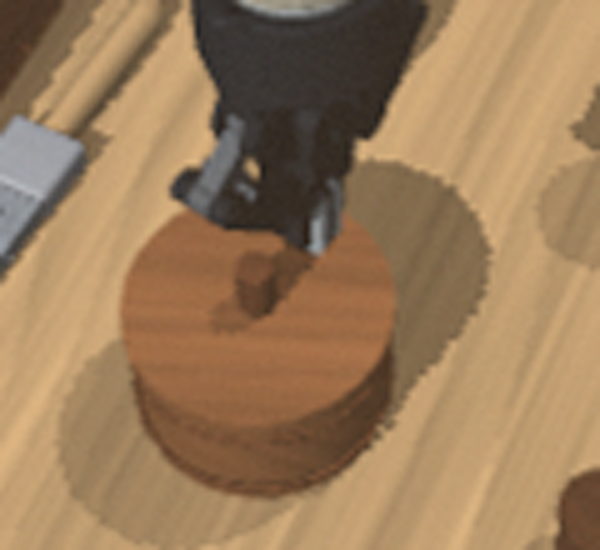

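View pics/g_top.png

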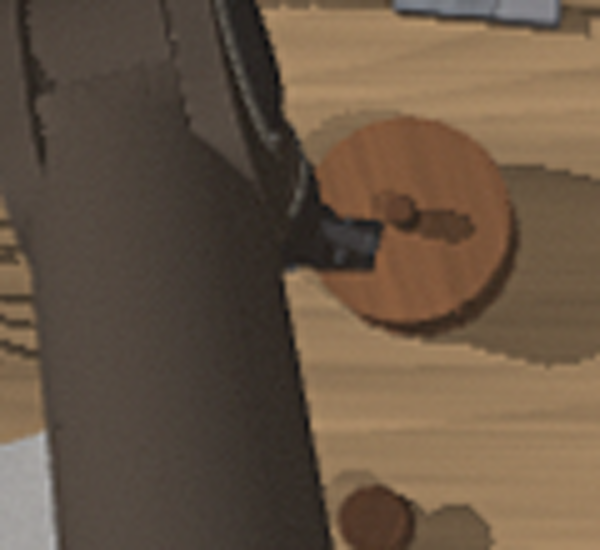

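Run:
```python
from h import *
p=capture("side"); w=cloud(p)
for v in range(250,270,2):
    print(v,[ (int(1000*w[v,u,2]) if p["depth"][v,u]>0 else -1) for u in range(222,262,2)])
print()
for v in range(250,270,4):
    print(v,[ tuple((w[v,u,:2]*1000).astype(int)) if p["depth"][v,u]>0 else 0 for u in range(222,262,4)])
import bench; print([a for a in dir(bench) if not a.startswith('_')])
```

```text
250 [306, 305, 311, 309, 308, 304, 301, 303, 272, 271, 272, 269, 269, 268, 262, 252, 234, -3, 2, 0]
252 [301, 303, 310, 310, 308, 309, 306, 301, 293, 286, 274, 263, 260, 262, 251, 246, 229, 3, -3, -3]
254 [2, 78, 305, 305, 307, 308, 299, 293, 290, 283, 275, 269, 251, 243, 245, 239, 1, 0, 1, -1]
256 [78, 77, 76, 301, 306, 303, 294, 290, 280, 274, 269, 265, 245, 235, 239, 230, 77, 76, -3, 1]
258 [74, 73, 74, 75, 75, 74, 77, 72, 275, 269, 264, 236, 237, 230, 232, 225, 73, 75, 75, -1]
260 [78, 73, 75, 74, 75, 73, 75, 74, 73, 72, 74, 227, 229, 224, 223, 76, 74, 76, 74, 76]
262 [77, 77, 74, 78, 74, 75, 75, 76, 76, 74, 75, 77, 76, 72, 77, 74, 77, 76, 76, 69]
264 [75, 78, 76, 74, 75, 75, 103, 110, 103, 104, 73, 74, 75, 72, 77, 75, 76, 76, 75, 75]
266 [76, 76, 75, 73, 78, 72, 103, 105, 102, 109, 71, 74, 77, 75, 73, 74, 74, 74, 77, 77]
268 [75, 76, 75, 76, 77, 78, 102, 106, 106, 101, 75, 72, 79, 77, 76, 75, 72, 77, 74, 79]

250 [(np.int64(572), np.int64(233)), (np.int64(563), np.int64(233)), (np.int64(558), np.int64(228)), (np.int64(554), np.int64(222)), (np.int64(557), np.int64(201)), (np.int
[... 841 characters left out ...]
64(635), np.int64(121)), (np.int64(627), np.int64(118)), (np.int64(618), np.int64(115)), (np.int64(609), np.int64(112)), (np.int64(601), np.int64(108)), (np.int64(593), np.int64(104)), (np.int64(584), np.int64(101)), (np.int64(576), np.int64(98)), (np.int64(568), np.int64(93))]
266 [(np.int64(638), np.int64(136)), (np.int64(630), np.int64(132)), (np.int64(621), np.int64(130)), (np.int64(604), np.int64(140)), (np.int64(596), np.int64(136)), (np.int64(598), np.int64(115)), (np.int64(588), np.int64(115)), (np.int64(581), np.int64(109)), (np.int64(572), np.int64(106)), (np.int64(563), np.int64(104))]
['PlanningError', 'capture', 'hand_in', 'look_for', 'observe', 'place_of', 'tip_reach', 'trace']
```

Run:
```python
from h import *
import bench
print(bench.tip_reach)
s=st(False)
p=capture("side"); print("cam",-p["R"].T@p["t"])
p=capture("top"); print("cam",-p["R"].T@p["t"])
w=cloud(p)
u,v=map(int,np.round(w2px(p,s["position"]+[0,0,.02])))
print(u,v)
for v in range(190,215,3):
    print(v,[ tuple(int(x) for x in w[v,u]*1000) if p["depth"][v,u]>0 else 0 for u in range(174,208,4)])
```

```text
0.017
t 5.3 pos [554.6 175.9 195.8] x [ 0.002  0.001 -1.   ] y [0.221 0.975 0.002]
J [-0.579  0.352  0.245  1.739 -0.096  1.06   1.046] F [ 0.05 -0.28  0.8 ] w 0.0004
cam [0.29526904 0.67036194 1.04383098]
cam [ 0.30580918 -0.06584053  1.51030197]
188 205
190 [(501, 125, 633), (504, 120, 620), (507, 115, 608), (521, 120, 547), (550, 136, 416), (627, 188, 73), (627, 175, 76), (625, 162, 85), (626, 151, 78)]
193 [(494, 123, 638), (497, 118, 629), (499, 114, 616), (511, 116, 563), (544, 137, 410), (618, 187, 73), (618, 175, 73), (618, 163, 76), (618, 151, 76)]
196 [(488, 122, 642), (490, 117, 635), (494, 113, 616), (503, 114, 574), (539, 138, 401), (551, 139, 345), (609, 175, 71), (607, 162, 81), (603, 147, 104)]
199 [(481, 121, 649), (483, 115, 641), (487, 111, 624), (494, 111, 588), (537, 142, 378), (545, 139, 341), (599, 174, 75), (553, 126, 304), (593, 146, 107)]
202 [(475, 119, 655), (477, 114, 644), (480, 110, 631), (488, 111, 588), (533, 145, 362), (539, 140, 334), (542, 133, 318), (544, 125, 310), (545, 116, 304)]
205 [(469, 118, 657), (470, 113, 651), (473, 108, 638), (523, 151, 374), (528, 147, 349), (532, 141, 330), (538, 135, 303), (537, 125, 308), (582, 150, 75)]
208 [(463, 118, 657), (464, 111, 656), (466, 107, 643), (473, 106, 610), (543, 168, 229), (533, 148, 286), (530, 135, 302), (530, 125, 302), (572, 149, 77)]
211 [(457, 116, 663), (458, 111, 658), (460, 106, 645), (464, 103, 625), (576, 209, 6), (564, 185, 72), (563, 173, 75), (564, 161, 72), (563, 148, 81)]
214 [(451, 115, 668), (452, 109, 662), (454, 104, 653), (457, 101, 634), (566, 209, 5), (567, 197, 2), (555, 173, 73), (555, 161, 71), (555, 149, 72)]
```

Emit:
move_arm(motion=[[[22, -18, -20, 0, 0, 0], [22, -17, -20, 0, 0, 0], [0, 0, -20, 0, 0, 0], [0, 0, -20, 0, 0, 0], [0, 0, -8, 0, 0, 0], [0, 0, 0, 0, 0, 0], [0, 0, 0, 0, 0, 0], [0, 0, 0, 0, 0, 0]]], claw=0.2)

```text
t: 6.4
position: [0.5988, 0.1404, 0.1071]
orientation: [0.703, 0.079, 0.702, -0.079]
wrist_force: [-0.1, 0.0, 0.6]
gripper_width: 0.034
```

Run:
```python
from h import *
s=st()
X=s["position"]
for n in("side","top"):
    p=capture(n); w=cloud(p)
    u,v=map(int,w2px(p,X))
    c=p["color"][max(0,v-50):v+60,u-60:u+60]; cv2.imwrite(f"pics/g2_{n}.png",cv2.resize(c,None,fx=5,fy=5,interpolation=cv2.INTER_CUBIC))
    m=(np.hypot(w[...,0]-X[0],w[...,1]-X[1])<.06)&(w[...,2]>.113)&(w[...,2]<.20); q=w[m]
    print(n,len(q)); 
    for k in range(0,len(q),max(1,len(q)//12)): print((q[k]*1e3).astype(int),end=' ')
```

```text
t 6.4 pos [598.8 140.4 107.1] x [ 0.001  0.    -1.   ] y [0.223 0.975 0.001]
J [-0.483  0.502  0.24   1.743 -0.145  0.912  1.163] F [-0.15  0.01  0.6 ] w 0.034
side 434
[573  89 196] [574  92 174] [578 118 180] [585 124 169] [581 124 161] [588 124 148] [583 163 197] [599 161 177] [592 171 187] [590 167 172] [593 182 180] [594 186 175] [593 165 129] top 49
[590 108 182] [588 117 175] [586 104 184] [584 113 179] [578 119 197] [581 110 180] [576 119 194] [583 113 159] [577 119 175] [576 107 181] [572  94 197] [581 121 138] [574  96 178]
```

View pics/g2_side.png

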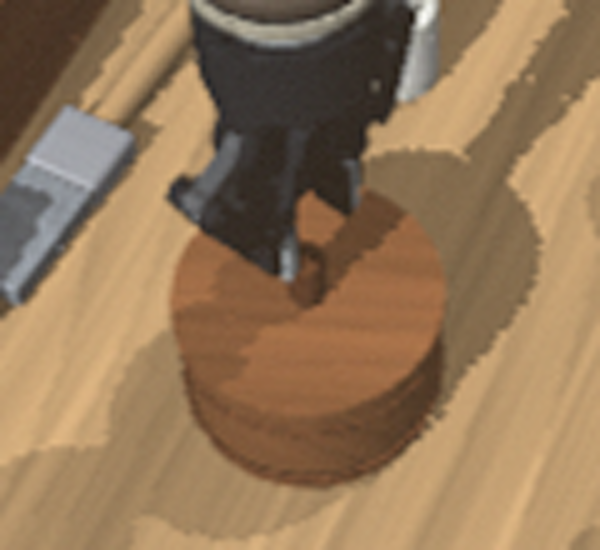

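The fingertips show about 20 mm *behind* the reported TCP, where the text puts them 17 mm ahead. That explains the missed grasp: they closed above the knob. I'll go 46 mm lower, based on the picture, and watch the force.

Emit:
move_arm(motion=[[[0, 0, -12, 0, 0, 0], [0, 0, -12, 0, 0, 0], [0, 0, -10, 0, 0, 0], [0, 0, -6, 0, 0, 0], [0, 0, -2, 0, 0, 0], [0, 0, 0, 0, 0, 0], [0, 0, 0, 0, 0, 0], [0, 0, 0, 0, 0, 0]]])

```text
t: 7.5
position: [0.5985, 0.1403, 0.0646]
orientation: [0.703, 0.079, 0.702, -0.079]
wrist_force: [-0.5, 0.1, -0.2]
gripper_width: 0.0345
```

Run:
```python
from h import *
s=st()
X=s["position"]
for n in("side",):
    p=capture(n); w=cloud(p)
    u,v=map(int,w2px(p,X))
    c=p["color"][max(0,v-60):v+50,u-60:u+60]; cv2.imwrite(f"pics/g3_{n}.png",cv2.resize(c,None,fx=5,fy=5,interpolation=cv2.INTER_CUBIC))
    m=(np.hypot(w[...,0]-X[0],w[...,1]-X[1])<.06)&(w[...,2]>.083)&(w[...,2]<.12); q=w[m]
    print(n,len(q)); 
    for k in range(0,len(q),max(1,len(q)//12)): print((q[k]*1e3).astype(int),end=' ')
```

```text
t 7.5 pos [598.5 140.3  64.6] x [ 0.001  0.    -1.   ] y [0.223 0.975 0.   ]
J [-0.473  0.554  0.227  1.773 -0.161  0.831  1.176] F [-0.54  0.11 -0.24] w 0.0345
side 171
[598 121 116] [597 120 103] [585 125 113] [600 120  90] [589 122  95] [581 124  98] [591 138 105] [589 141 102] [595 145  90] [595 146  84] [590 165 108] [594 170 104] [593 169  95]
```

View pics/g3_side.png

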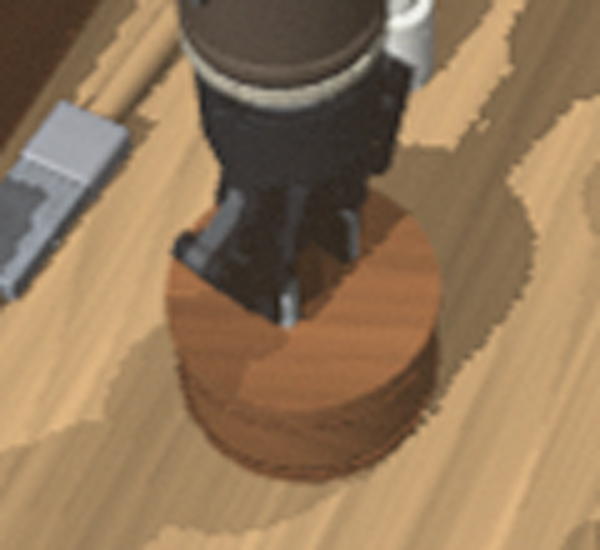

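The fingers now stand on either side of the knob, with the tips at about z 0.087. Close and lift.

Emit:
move_arm(motion=[[[0, 0, 0, 0, 0, 0], [0, 0, 0, 0, 0, 0], [0, 0, 0, 0, 0, 0], [0, 0, 0, 0, 0, 0], [0, 0, 8, 0, 0, 0], [0, 0, 15, 0, 0, 0], [0, 0, 20, 0, 0, 0], [-15, 15, 15, 0, 0, 0]]], claw=1, grip_force=50)

```text
t: 8.55
position: [0.5846, 0.1538, 0.1241]
orientation: [0.703, 0.08, 0.702, -0.08]
wrist_force: [0.5, 0.7, -1.6]
gripper_width: 0.0163
```

Run:
```python
from h import *
s=st()
p=capture("side"); cv2.imwrite('pics/s4.png',cv2.resize(p['color'][180:420,120:480],None,fx=2,fy=2))
```

```text
t 8.55 pos [584.6 153.8 124.1] x [ 0.002 -0.    -1.   ] y [0.226 0.974 0.   ]
J [-0.518  0.465  0.244  1.757 -0.134  0.934  1.124] F [ 0.52  0.72 -1.62] w 0.0163
```

View pics/s4.png

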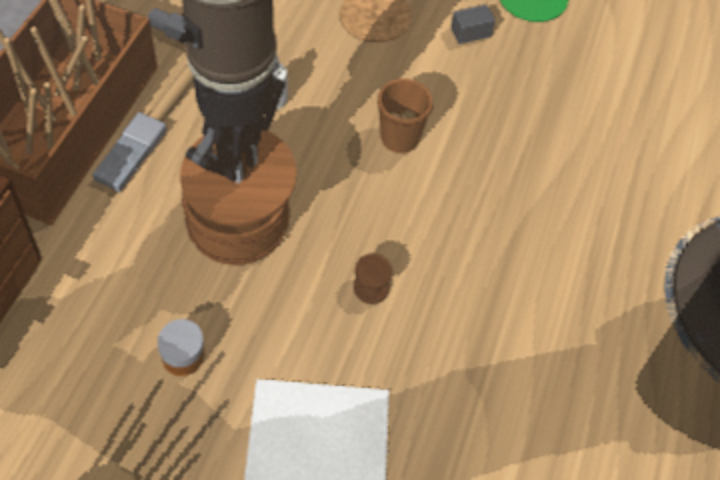

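Emit:
move_arm(motion=[[[-35, 39, 0, 0, 0, 0], [-35, 39, 0, 0, 0, 0], [-35, 39, -10, 0, 0, 0], [-35, 39, -20, 0, 0, 0], [-35, 39, -25, 0, 0, 0], [0, 0, -25, 0, 0, 0], [0, 0, -18, 0, 0, 0], [0, 0, -10, 0, 0, 0]]])

```text
t: 9.6
position: [0.4083, 0.3502, 0.0138]
orientation: [0.703, 0.079, 0.703, -0.079]
wrist_force: [-0.3, 0.3, -0.2]
gripper_width: 0.0158
```

Run:
```python
from h import *
s=st()
```

```text
t 9.6 pos [408.3 350.2  13.8] x [-0. -0. -1.] y [ 0.223  0.975 -0.   ]
J [-0.918  0.523  0.154  1.989 -0.129  0.639  0.665] F [-0.33  0.33 -0.22] w 0.0158
```

Emit:
move_arm(motion=[[[0, 0, -4, 0, 0, 0], [0, 0, -4, 0, 0, 0], [0, 0, 0, 0, 0, 0], [0, 0, 0, 0, 0, 0], [0, 0, 0, 0, 0, 0], [0, 0, 0, 0, 0, 0], [0, 0, 0, 0, 0, 0], [0, 0, 0, 0, 0, 0]]])

```text
t: 10.6
position: [0.4083, 0.3503, 0.0063]
orientation: [0.703, 0.079, 0.703, -0.079]
wrist_force: [-0.1, -0.0, -1.4]
gripper_width: 0.0157
```

Run:
```python
from h import *
s=st()
p=capture("side"); w=cloud(p)
cv2.imwrite('pics/s5.png',cv2.resize(p['color'][240:420,160:400],None,fx=3,fy=3))
m=(np.hypot(w[...,0]-.41,w[...,1]-.35)<.08)&(w[...,2]>.006)&(w[...,2]<.03); print(np.median(w[m][:,2]),m.sum())
```

```text
t 10.6 pos [408.3 350.3   6.3] x [ 0.  0. -1.] y [0.223 0.975 0.   ]
J [-0.915  0.536  0.151  1.992 -0.132  0.623  0.668] F [-0.06 -0.04 -1.45] w 0.0157
0.016958864545741165 1182
```

View pics/s5.png

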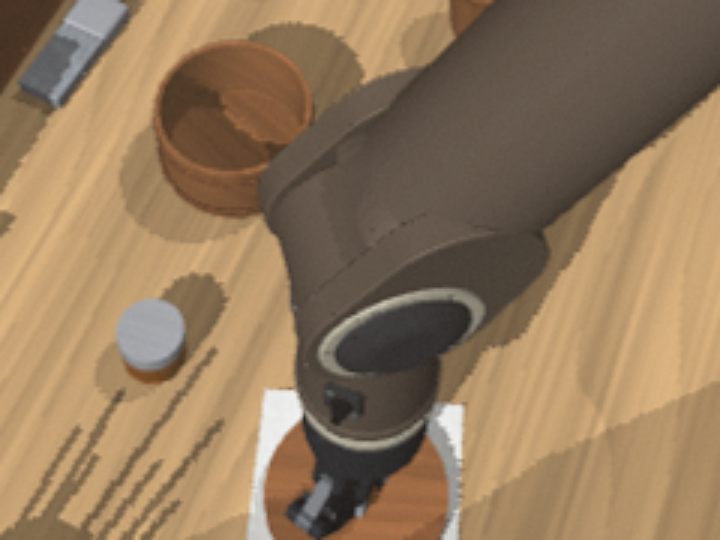

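Emit:
move_arm(motion=[[[0, 0, 0, 0, 0, 0], [0, 0, 0, 0, 0, 0], [0, 0, 6, 0, 0, 0], [0, 0, 14, 0, 0, 0], [0, 0, 25, 0, 0, 0], [0, -15, 35, 0, 0, 0], [10, -45, 25, 0, 0, 0], [10, -55, 20, 0, 0, 0]]], claw=0.2)

```text
t: 11.65
position: [0.429, 0.2352, 0.1335]
orientation: [0.703, 0.079, 0.702, -0.078]
wrist_force: [0.6, -0.3, 0.0]
gripper_width: 0.0344
```

Run:
```python
from h import *
s=st()
from scipy.optimize import least_squares
D=[json.loads(l) for l in open("log.jsonl")]
J=np.array([d[0] for d in D]);P=np.array([d[1] for d in D]);RR=np.array([d[2] for d in D])
import itertools
def rz(a): return Ro.from_euler('z',a).as_matrix()
def ry(a): return Ro.from_euler('y',a).as_matrix()
# generic z,y,z,y,z,y,z arm with signs; offsets
def fk(q,th,sg):
    q=q*sg
    R=rz(q[0]+th[0]); p=np.array([0,0,th[1]])
    R=R@ry(q[1]); R=R@rz(q[2]); p=p+R@np.array([th[2],th[10],th[3]])
    R=R@ry(q[3]); R=R@np.eye(3); p=p+R@np.array([th[4],th[11],0])
    R=R@rz(q[4]); p=p+R@np.array([th[9],0,th[5]])
    R=R@ry(q[5]); p=p+R@np.array([th[6],th[12],0]); R=R@rz(q[6]+th[7]); p=p+R@np.array([0,0,th[8]])
    return p,R
best=[]
for sg in itertools.product([1,-1],[1],[1,-1],[1],[1,-1],[1],[1,-1]):
    sg=np.array(sg)
    def res(th):
        e=[]
        for q,p,R in zip(J,P,RR):
            pp,Rp=fk(q,th,sg); e+=list((pp-p)*10); e+=list((Rp[:,2]-R[:,0])); e+=list(Rp[:,1]-R[:,1])
        return np.r_[e,0.01*(th-np.array([0,.3,0,.4,0,.4,0,0,.2,0,0,0,0]))]
    for t0,t7 in itertools.product([0,np.pi],[0,1.57,3.14,-1.57]):
        x0=np.array([t0,.3,0,.4,0,.4,0,t7,.2,0,0,0,0])
        r=least_squares(res,x0); best.append((r.cost,sg.tolist(),r.x))
best.sort(key=lambda b:b[0])
for b in best[:6]: print(b[0],b[1],b[2].round(3))
import pickle; pickle.dump(best[:10],open("kin.pkl","wb"))
```

```text
t 11.65 pos [429.  235.2 133.5] x [ 0.002  0.002 -1.   ] y [0.221 0.975 0.002]
J [-0.788  0.269  0.223  2.022 -0.078  0.856  0.827] F [ 0.62 -0.3   0.  ] w 0.0344
0.001984251230453012 [-1, 1, -1, 1, -1, 1, -1] [-1.400e-02  6.650e-01  2.000e-03  5.320e-01 -8.000e-03  4.530e-01
 -1.000e-03  1.556e+00  7.530e-01  5.000e-03 -2.200e-02 -2.200e-02
  3.000e-03]
0.0019842512304554787 [-1, 1, -1, 1, -1, 1, -1] [-1.400e-02  6.650e-01  2.000e-03  5.320e-01 -8.000e-03  4.530e-01
 -1.000e-03  1.556e+00  7.530e-01  5.000e-03 -2.200e-02 -2.200e-02
  3.000e-03]
0.0019842512304762377 [-1, 1, -1, 1, -1, 1, -1] [-1.400e-02  6.650e-01  2.000e-03  5.320e-01 -8.000e-03  4.530e-01
 -1.000e-03  1.556e+00  7.530e-01  5.000e-03 -2.200e-02 -2.200e-02
  3.000e-03]
0.0019842512304768024 [-1, 1, -1, 1, -1, 1, -1] [-1.400e-02  6.650e-01  2.000e-03  5.320e-01 -8.000e-03  4.530e-01
 -1.000e-03  1.556e+00  7.530e-01  5.000e-03 -2.200e-02 -2.200e-02
  3.000e-03]
0.039150836233591904 [-1, 1, -1, 1, -1, 1, -1] [ 3.042  0.245  0.326 -0.319  0.262  0.044  1.044 -1.67   0.023 -0.742
  0.166  0.166 -0.342]
0.039150836233592466 [-1, 1, -1, 1, -1, 1, -1] [ 3.042  0.245  0.326 -0.319  0.262  0.044  1.044 -1.67   0.023 -0.742
  0.166  0.166 -0.342]
```

```bash
cat > kin.py <<'E'
from h import *
from scipy.optimize import least_squares
import pickle
SG=np.array([-1,1,-1,1,-1,1,-1])
def rz(a): return Ro.from_euler('z',a).as_matrix()
def ry(a): return Ro.from_euler('y',a).as_matrix()
def fk(q,th):
    q=q*SG
    R=rz(q[0]+th[0]); p=np.array([0,0,th[1]])
    R=R@ry(q[1]); R=R@rz(q[2]); p=p+R@np.array([th[2],th[10],th[3]]); el=p
    R=R@ry(q[3]); p=p+R@np.array([th[4],th[11],0])
    R=R@rz(q[4]); p=p+R@np.array([th[9],0,th[5]]); wr=p
    R=R@ry(q[5]); p=p+R@np.array([th[6],th[12],0]); R=R@rz(q[6]+th[7]); p=p+R@np.array([0,0,th[8]])
    T=np.c_[R[:,2],R[:,1],-R[:,0]]
    return p,T,el,wr
LO=np.array([-2.95,-.29,-1.47,.14,-1.03,.13,-2.86]);HI=np.array([2.95,1.99,1.44,2.54,4.17,1.85,2.86])
def ik(p,T,q0,th,w=.02,q00=None):
    q00=q0 if q00 is None else q00
    def f(q):
        a,b,_,_=fk(q,th); return np.r_[(a-p)*10,(b-T).ravel()*2,w*(q-q00)]
    r=least_squares(f,np.clip(q0,LO+.001,HI-.001),bounds=(LO,HI))
    a,b,el,wr=fk(r.x,th); return r.x,np.linalg.norm(a-p),np.linalg.norm(b-T),el,wr
def fit(hfix=None):
    D=[json.loads(l) for l in open("log.jsonl")]
    x0=np.array([0,.33,0,.45,0,.45,0,1.556,.35,0,0,0,0]); 
    def res(th):
        e=[]
        for q,p,R in D:
            pp,Rp,_,_=fk(np.array(q),th); e+=list((pp-np.array(p))*10)+list((Rp-np.array(R))[:,:2].ravel())
        e+=list(.01*(th-x0)); 
        if hfix: e.append(10*(th[1]-hfix))
        return e
    r=least_squares(res,x0)
    e=[np.linalg.norm(fk(np.array(q),r.x)[0]-p) for q,p,R in D]
    return r.x,max(e)
def toolT(d,yax):
    d=np.array(d)/np.linalg.norm(d); y=np.array(yax)-np.dot(yax,d)*d; y/=np.linalg.norm(y)
    return np.c_[d,y,np.cross(d,y)]
E
python3 - <<'E'
from kin import *
q0=observe()["joints"]
for h in (.3,.36,.42):
    th,e=fit(h); print(h,th.round(3),round(e,4))
    for sx in (1,-1):
      for yaw in(-90,-60):
        ph=np.radians(35); y=np.radians(yaw)
        d=np.array([np.cos(ph)*np.cos(y),np.cos(ph)*np.sin(y),-np.sin(ph)])
        T=toolT(d,[sx*-np.sin(y),sx*np.cos(y),0])
        P=np.array([.4635,-.05,.045])+.044*d
        q,ep,eT,el,wr=ik(P,T,q0,th); print(sx,yaw,"cup",q.round(2),round(ep,3),round(eT,3),"el",el.round(2),"wr",wr.round(2))
E
```

```text
0.3 [-1.600e-02  3.000e-01  4.000e-03  5.280e-01 -1.100e-02  4.530e-01
 -1.000e-03  1.555e+00  3.840e-01  8.000e-03 -2.300e-02 -2.300e-02
  6.000e-03] 0.0045
1 -90 cup [-1.27  1.23  1.03  2.06 -0.17  0.72 -0.3 ] 0.0 0.0 el [0.17 0.46 0.49] wr [0.46 0.23 0.25]
1 -60 cup [-1.04  0.82  0.43  2.38  1.32  0.66 -1.51] 0.0 0.001 el [0.22 0.32 0.66] wr [0.33 0.19 0.24]
-1 -90 cup [-0.72  0.8   0.19  2.05  0.78  1.04  1.93] 0.0 0.0 el [0.31 0.23 0.67] wr [0.47 0.23 0.24]
-1 -60 cup [-0.87  0.76  0.22  2.38  1.36  0.81  1.61] 0.0 0.0 el [0.25 0.26 0.68] wr [0.33 0.19 0.24]
0.36 [-1.600e-02  3.600e-01  4.000e-03  5.290e-01 -1.100e-02  4.530e-01
 -1.000e-03  1.555e+00  4.450e-01  7.000e-03 -2.200e-02 -2.200e-02
  6.000e-03] 0.0044
1 -90 cup [-1.31  1.25  0.97  1.99 -0.17  0.79 -0.39] 0.0 0.0 el [0.15 0.47 0.54] wr [0.46 0.28 0.28]
1 -60 cup [-1.57  1.32  1.01  2.37 -0.49  0.2   0.11] 0.0 0.0 el [0.02 0.51 0.51] wr [0.3  0.23 0.28]
-1 -90 cup [-0.76  0.87  0.16  1.98  0.72  1.08  1.91] 0.0 0.0 el [0.31 0.26 0.7 ] wr [0.47 0.28 0.28]
-1 -60 cup [-0.96  0.82  0.18  2.36  1.26  0.83  1.57] 0.0 0.0 el [0.24 0.3  0.72] wr [0.3  0.24 0.28]
0.42 [-1.500e-02  4.200e-01  3.000e-03  5.290e-01 -1.000e-02  4.530e-01
 -1.000e-03  1.555e+00  5.060e-01  7.000e-03 -2.200e-02 -2.200e-02
  5.000e-03] 0.0044
1 -90 cup [-1.33  1.27  0.91  1.91 -0.16  0.87 -0.48] 0.0 0.0 el [0.14 0.48 0.59] wr [0.46 0.33 0.31]
1 -60 cup [-1.68  1.35  0.96  2.33 -0.47  0.3  -0.03] 0.0 0.0 el [-0.03  0.51  0.55] wr [0.27 0.27 0.31]
-1 -90 cup [-0.8   0.93  0.12  1.91  0.67  1.12  1.89] 0.0 0.0 el [0.31 0.28 0.74] wr [0.47 0.33 0.31]
-1 -60 cup [-1.05  0.88  0.14  2.32  1.16  0.84  1.54] 0.0 0.0 el [0.23 0.34 0.76] wr [0.28 0.28 0.31]
```

```bash
cat >> kin.py <<'E'
def dvec(yaw,phi):
    y,f=np.radians([yaw,phi]); return np.array([np.cos(f)*np.cos(y),np.cos(f)*np.sin(y),-np.sin(f)])
def cur():
    s=observe(); q=s["orientation"]; return s["position"],Ro.from_quat(np.r_[q[1:],q[0]]).as_matrix(),s["joints"]
def plan(P,T):
    p,R,j=cur(); rv=Ro.from_matrix(T@R.T).as_rotvec(degrees=True)
    print("shift",((P-p)*1e3).round(1),"rot",rv.round(1),round(np.linalg.norm(rv),1)); return rv
E
python3 - <<'E'
from kin import *
d=dvec(-90,30); ax=np.array([.4635,-.05,.05])
T=toolT(d,[1,0,0])
plan(ax+(.047-.13)*d,T)
th,e=fit(.33)
p,R,q=cur(); P=ax+(.047-.13)*d; rv=Ro.from_matrix(T@R.T).as_rotvec()
for k in range(1,11):
    q,ep,eT,el,wr=ik(p+(P-p)*k/10,Ro.from_rotvec(rv*k/10).as_matrix()@R,q,th)
    print(k,q.round(2),round(ep,3),round(eT,3),wr.round(2), np.round((Ro.from_rotvec(rv*k/10).as_matrix()@R)[:,0],2))
E
```

```text
shift [  34.5 -213.3  -42. ] rot [-50.3 -40.  -69.7] 94.8
1 [-0.89  0.26  0.28  2.05  0.05  0.83  0.57] 0.0 0.0 [0.41 0.25 0.54] [ 0.07 -0.09 -0.99]
2 [-1.    0.28  0.34  2.07  0.18  0.83  0.31] 0.0 0.0 [0.39 0.27 0.53] [ 0.12 -0.19 -0.97]
3 [-1.1   0.32  0.4   2.08  0.28  0.85  0.08] 0.0 0.0 [0.38 0.29 0.51] [ 0.16 -0.29 -0.94]
4 [-1.18  0.38  0.46  2.08  0.34  0.88 -0.13] 0.0 0.0 [0.37 0.31 0.49] [ 0.18 -0.39 -0.9 ]
5 [-1.24  0.46  0.51  2.07  0.38  0.92 -0.3 ] 0.0 0.0 [0.37 0.33 0.47] [ 0.19 -0.49 -0.85]
6 [-1.28  0.55  0.55  2.04  0.38  0.96 -0.44] 0.0 0.0 [0.38 0.35 0.44] [ 0.18 -0.59 -0.79]
7 [-1.29  0.65  0.59  2.01  0.37  1.   -0.55] 0.0 0.0 [0.39 0.36 0.41] [ 0.16 -0.67 -0.72]
8 [-1.29  0.76  0.62  1.96  0.35  1.05 -0.65] 0.0 0.0 [0.41 0.37 0.37] [ 0.12 -0.75 -0.65]
9 [-1.27  0.86  0.65  1.91  0.32  1.1  -0.74] 0.0 0.0 [0.44 0.38 0.34] [ 0.06 -0.81 -0.58]
10 [-1.24  0.97  0.68  1.85  0.29  1.16 -0.82] 0.0 0.0 [0.47 0.38 0.3 ] [ 0.   -0.87 -0.5 ]
```

Emit:
move_arm(motion=[[[4, -20, 0, -5, -4, -7], [4, -20, 0, -5, -4, -7], [4, -20, 0, -5, -4, -7], [4, -20, 0, -5, -4, -7], [4, -20, 0, -5, -4, -7], [4, -20, 0, -5, -4, -7], [4, -20, 0, -5, -4, -7], [4, -20, 0, -5, -4, -7]]], claw=-1)

```text
t: 12.65
position: [0.4606, 0.0758, 0.1322]
orientation: [0.726, 0.175, 0.308, -0.589]
wrist_force: [0.2, 0.4, -0.1]
gripper_width: 0.0857
```

Run:
```python
from kin import *
st()
print(fit())
d=dvec(-90,30); ax=np.array([.4635,-.05,.05])
plan(ax+(.047-.13)*d,toolT(d,[1,0,0]))
p=capture("side");cv2.imwrite('pics/s6.png',cv2.resize(p['color'][130:420,100:520],None,fx=1.8,fy=1.8))
```

```text
t 12.65 pos [460.6  75.8 132.2] x [ 0.115 -0.747 -0.654] y [ 0.964  0.244 -0.109]
J [-1.241  0.625  0.609  1.994  0.437  1.113 -0.644] F [ 0.17  0.42 -0.09] w 0.0857
(array([-6.41506258e-03,  2.65569588e-01,  3.31077910e-03,  5.23053816e-01,
       -2.79862485e-02,  4.52417575e-01, -3.74653910e-03,  1.56458266e+00,
        3.46962342e-01,  2.33575532e-02, -2.35697912e-02, -2.35742033e-02,
        1.19205047e-03]), np.float64(0.005092195021528514))
shift [  2.9 -53.9 -40.7] rot [-10.3  -7.6 -13.5] 18.6
```

View pics/s6.png

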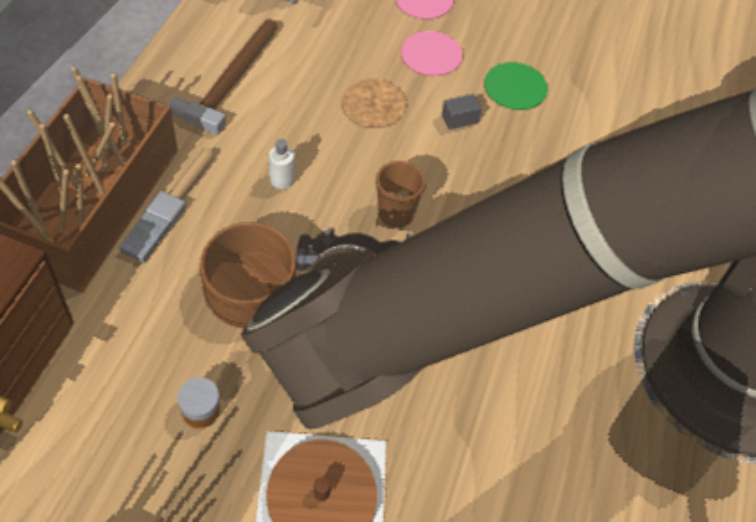

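Emit:
move_arm(motion=[[[2, -18, -15, -3.4, -2.5, -4.5], [1, -18, -15, -3.5, -2.5, -4.5], [0, -18, -11, -3.4, -2.6, -4.5], [0, 0, 0, 0, 0, 0], [0, 0, 0, 0, 0, 0], [0, 0, 0, 0, 0, 0], [0, 0, 0, 0, 0, 0], [0, 0, 0, 0, 0, 0]]])

```text
t: 13.7
position: [0.4634, 0.0217, 0.0905]
orientation: [0.684, 0.183, 0.186, -0.682]
wrist_force: [0.4, 0.4, -0.5]
gripper_width: 0.0854
```

Run:
```python
from kin import *
s=st()
d=dvec(-90,30); ax=np.array([.4635,-.05,.05])
plan(ax+(.047-.13)*d,toolT(d,[1,0,0]))
for n in("top","side"):
    p=capture(n);cv2.imwrite(f'pics/{n}7.png',cv2.resize(p['color'][150:330,150:390] if n=="top" else p['color'][180:360,200:440],None,fx=3,fy=3,interpolation=cv2.INTER_CUBIC))
    w=cloud(p); X=s["position"]
    m=(abs(w[...,0]-X[0])<.09)&(w[...,1]-X[1]<.1)&(w[...,1]-X[1]>-.035)&(w[...,2]>.05)&(w[...,2]<.2); q=w[m]
    a=(q-X)@d; k=np.argsort(-a)[:25]; print(n,len(q),a[k].round(3)); print((q[k][::2]*1e3).astype(int).tolist())
```

```text
t 13.7 pos [463.4  21.7  90.5] x [ 0.001 -0.864 -0.503] y [ 1.     0.003 -0.003]
J [-1.19   0.869  0.66   1.943  0.381  1.13  -0.836] F [ 0.37  0.42 -0.45] w 0.0854
shift [0.1 0.2 1. ] rot [-0.2 -0.2 -0.2] 0.3
top 663 [-0.036 -0.038 -0.038 -0.038 -0.038 -0.039 -0.039 -0.041 -0.042 -0.043
 -0.043 -0.043 -0.043 -0.043 -0.044 -0.044 -0.044 -0.044 -0.045 -0.045
 -0.045 -0.045 -0.046 -0.046 -0.047]
[[503, 50, 112], [506, 50, 116], [418, 50, 117], [412, 50, 120], [503, 56, 115], [514, 56, 116], [410, 55, 117], [511, 56, 117], [508, 56, 118], [406, 55, 121], [412, 55, 122], [514, 59, 118], [404, 64, 108]]
side 654 [-0.032 -0.034 -0.034 -0.035 -0.036 -0.036 -0.037 -0.039 -0.039 -0.039
 -0.04  -0.041 -0.041 -0.042 -0.042 -0.042 -0.042 -0.042 -0.042 -0.042
 -0.042 -0.043 -0.043 -0.044 -0.044]
[[411, 47, 109], [503, 50, 107], [507, 47, 117], [504, 49, 117], [502, 57, 105], [413, 50, 120], [417, 52, 120], [404, 60, 107], [505, 52, 120], [407, 54, 117], [404, 55, 116], [412, 53, 121], [507, 54, 122]]
```

View pics/top7.png

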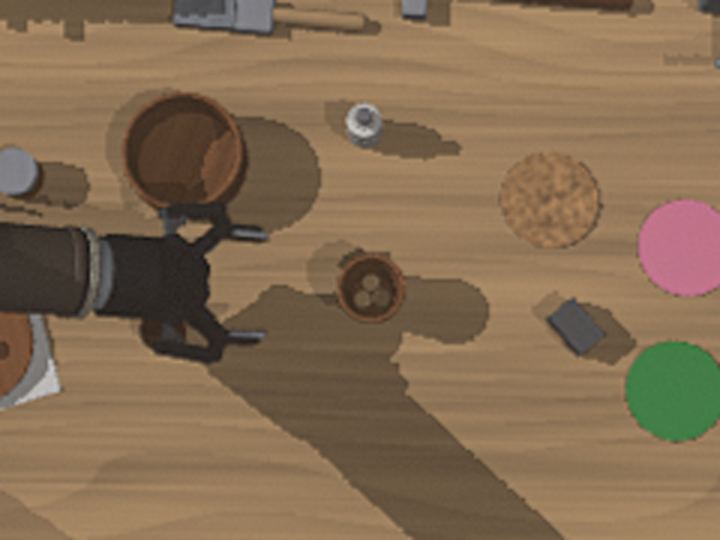

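View pics/side7.png

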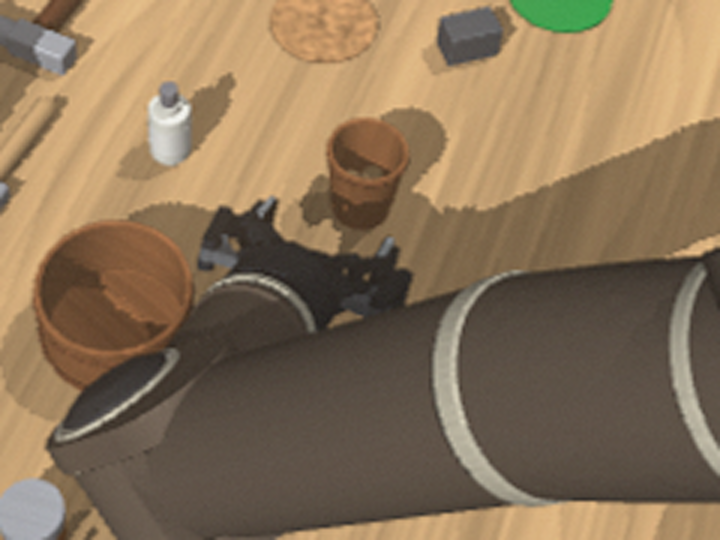

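Emit:
move_arm(motion=[[[2, -16, -9, 0, 0, 0], [1, -16, -9, 0, 0, 0], [0, -16, -9, 0, 0, 0], [0, -16, -9, 0, 0, 0], [0, -16, -9, 0, 0, 0], [0, -16, -9, 0, 0, 0], [0, -16, -9, 0, 0, 0], [0, 0, 0, 0, 0, 0]]])

```text
t: 14.8
position: [0.4656, -0.0919, 0.0274]
orientation: [-0.683, -0.182, -0.185, 0.683]
wrist_force: [0.1, 0.6, 0.2]
gripper_width: 0.0857
```

Run:
```python
from kin import *
s=st()
for n in("top","side"):
    p=capture(n);cv2.imwrite(f'pics/{n}8.png',cv2.resize(p['color'][190:310,190:350] if n=="top" else p['color'][180:300,260:420],None,fx=4,fy=4,interpolation=cv2.INTER_CUBIC))
```

```text
t 14.8 pos [465.6 -91.9  27.4] x [-0.001 -0.866 -0.5  ] y [ 1.     0.001 -0.004]
J [-1.059  0.983  0.681  2.071  0.459  0.841 -0.88 ] F [0.1  0.61 0.18] w 0.0857
```

View pics/top8.png

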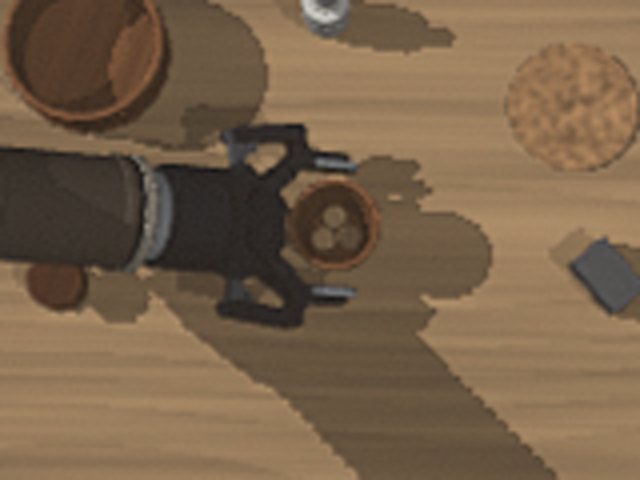

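View pics/side8.png

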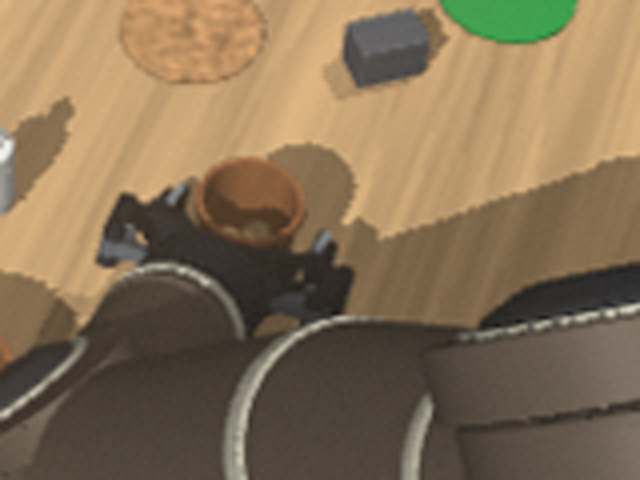

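Emit:
move_arm(motion=[[[0, 0, 0, 0, 0, 0], [0, 0, 0, 0, 0, 0], [0, 0, 0, 0, 0, 0], [0, 0, 0, 0, 0, 0], [0, 0, 4, 0, 0, 0], [0, 0, 10, 0, 0, 0], [0, 0, 12, 0, 0, 0], [0, 0, 14, 0, 0, 0]]], claw=1, grip_force=45)

```text
t: 15.9
position: [0.4663, -0.0908, 0.0682]
orientation: [0.683, 0.182, 0.185, -0.682]
wrist_force: [-0.0, 0.8, -1.6]
gripper_width: 0.06
```

Run:
```python
from kin import *
s=st()
for n in("top","side"):
    p=capture(n);cv2.imwrite(f'pics/{n}9.png',cv2.resize(p['color'][190:310,190:350] if n=="top" else p['color'][180:300,260:420],None,fx=4,fy=4,interpolation=cv2.INTER_CUBIC))
    w=cloud(p); m=(np.hypot(w[...,0]-.4635,w[...,1]+.05)<.05)&(w[...,2]>.105)&(w[...,2]<.128)
    q=w[m]; print(n,ring(q[:,:2]),q[:,2].mean(),len(q))
```

```text
t 15.9 pos [466.3 -90.8  68.2] x [ 0.    -0.865 -0.502] y [ 1.     0.003 -0.003]
J [-1.08   0.902  0.716  2.081  0.48   0.895 -0.843] F [-0.01  0.82 -1.59] w 0.06
top ([0.4633, -0.0402, 0.042], [0.4633, -0.0376, 0.0462]) 0.11804753817061099 281
side ([0.464, -0.0404, 0.044], [0.4641, -0.0396, 0.0458]) 0.11677010623786487 358
```

View pics/side9.png

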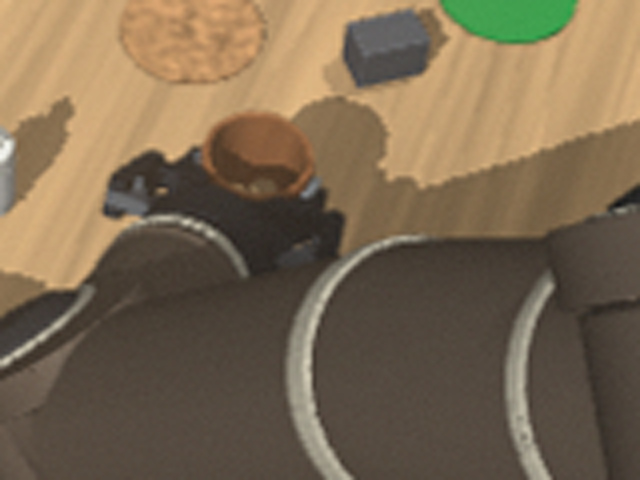

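View pics/top9.png

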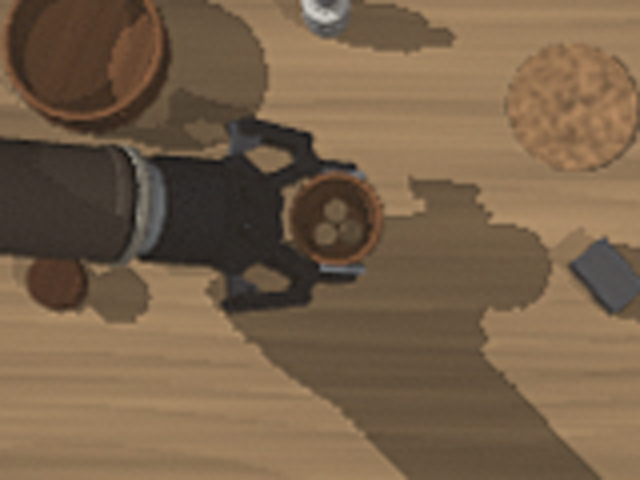

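```bash
cat > pour.py <<'E'
from kin import *
C=np.array([.5985,.140])
O=None
def geom(Rrel,o,R0):
    z=Rrel[:,2]; rim=Rrel@(o+np.array([0,0,.08]))
    g=np.array([0,0,-1.])-np.dot([0,0,-1.],z)*z; n=np.linalg.norm(g)
    lip=rim+.031*g/n if n>1e-3 else rim
    return z,rim,lip
E
python3 - <<'E'
from pour import *
p,R,j=cur(); th,e=fit(); print(e)
o=np.array([.464,-.050,.041])-p; print(o)
for psi,phi in((-60,20),(-75,15),(-75,25),(-45,20)):
    d=dvec(psi,phi); y=np.radians(psi)
    Tn=toolT(d,[-np.sin(y),np.cos(y),0]); q=j
    for roll in (0,40,70,100,120,140,155):
        T=Ro.from_rotvec(-np.radians(roll)*d).as_matrix()@Tn
        Rr=T@R.T; z,rim,lip=geom(Rr,o,R)
        hd=z[:2]/np.linalg.norm(z[:2])
        tcp=np.r_[C-.015*hd-lip[:2],.095-lip[2]]
        q,ep,eT,el,wr=ik(tcp,T,q,th)
        print(psi,phi,roll,"tilt",int(np.degrees(np.arccos(z[2]))),"z",z.round(2),"tcp",tcp.round(3),"q",q.round(2),round(ep,3),round(eT,2),wr.round(2))
E
```

```text
0.0042712823610909665
[-0.00267863  0.04071653 -0.02770474]
-60 20 0 tilt 10 z [-0.09  0.15  0.98] tcp [0.649 0.059 0.056] q [-1.25  1.15  0.75  1.87  0.75  0.78 -0.9 ] 0.0 0.0 [0.48 0.34 0.18]
-60 20 40 tilt 37 z [0.36 0.49 0.8 ] tcp [0.588 0.057 0.073] q [-1.27  1.01  0.63  2.    0.87  0.88 -0.35] 0.0 0.0 [0.42 0.34 0.2 ]
-60 20 70 tilt 63 z [0.52 0.73 0.45] tcp [0.589 0.058 0.091] q [-1.22  0.93  0.55  2.01  0.94  0.96  0.15] 0.0 0.0 [0.42 0.34 0.22]
-60 20 100 tilt 88 z [0.48 0.88 0.03] tcp [0.599 0.063 0.107] q [-1.16  0.87  0.48  1.99  0.99  1.04  0.67] 0.0 0.0 [0.43 0.34 0.23]
-60 20 120 tilt 103 z [ 0.34  0.91 -0.23] tcp [0.607 0.068 0.114] q [-1.11  0.85  0.43  1.97  1.01  1.09  1.03] 0.0 0.0 [0.44 0.35 0.24]
-60 20 140 tilt 116 z [ 0.13  0.88 -0.45] tcp [0.615 0.075 0.118] q [-1.07  0.83  0.38  1.94  1.03  1.13  1.38] 0.0 0.0 [0.45 0.35 0.24]
-60 20 155 tilt 124 z [-0.05  0.82 -0.56] tcp [0.62 0.08 0.12] q [-1.05  0.82  0.34  1.92  1.04  1.16  1.65] 0.0 0.0 [0.45 0.36 0.24]
-75 15 0 tilt 15 z [-0.07  0.25  0.97] tcp [0.627 0.046 0.063] q [-1.16  1.2   0.7   1.69  0.58  1.09
[... 2026 characters left out ...]
0.0 0.0 [0.38 0.28 0.2 ]
-45 20 70 tilt 63 z [0.31 0.84 0.45] tcp [0.611 0.059 0.091] q [-1.44  1.09  0.85  2.18  1.17  0.52 -0.03] 0.0 0.0 [0.38 0.29 0.22]
-45 20 100 tilt 88 z [0.23 0.97 0.03] tcp [0.618 0.066 0.107] q [-1.4   1.01  0.8   2.17  1.19  0.62  0.52] 0.0 0.0 [0.39 0.29 0.23]
-45 20 120 tilt 103 z [ 0.09  0.97 -0.23] tcp [0.625 0.073 0.114] q [-1.37  0.96  0.76  2.14  1.2   0.67  0.9 ] 0.0 0.0 [0.39 0.3  0.24]
-45 20 140 tilt 116 z [-0.1   0.89 -0.45] tcp [0.631 0.081 0.118] q [-1.34  0.93  0.71  2.12  1.2   0.73  1.27] 0.0 0.0 [0.4  0.31 0.24]
-45 20 155 tilt 124 z [-0.26  0.78 -0.56] tcp [0.635 0.087 0.12 ] q [-1.32  0.91  0.68  2.11  1.21  0.76  1.54] 0.0 0.0 [0.4  0.31 0.25]
```

Run:
```python
from pour import *
p,R,j=cur(); th,e=fit()
o=np.array([.464,-.050,.041])-p
for psi,phi in((-60,5),(-75,5),(-50,0)):
    d=dvec(psi,phi); y=np.radians(psi)
    Tn=toolT(d,[-np.sin(y),np.cos(y),0]); q=j
    for roll in (0,50,70,90,110,130,145,160):
        T=Ro.from_rotvec(-np.radians(roll)*d).as_matrix()@Tn
        Rr=T@R.T; z,rim,lip=geom(Rr,o,R)
        hd=z[:2]/np.linalg.norm(z[:2])
        tcp=np.r_[C-.015*hd-lip[:2],.10-lip[2]]
        g=tcp-.05*d; bd=tcp-.104*d
        q,ep,eT,el,wr=ik(tcp,T,q,th)
        print(psi,phi,roll,"tilt",int(np.degrees(np.arccos(z[2]))),"z",z.round(2),"tcp",tcp.round(3),"body",bd.round(3),"q",q.round(2),round(ep,3),round(eT,2),wr.round(2))
```

```text
-60 5 0 tilt 25 z [-0.21  0.37  0.9 ] tcp [0.652 0.053 0.083] body [0.6   0.143 0.092] q [-1.3   1.32  0.8   1.83  0.79  0.91 -1.01] 0.0 0.0 [0.47 0.35 0.12]
-60 5 50 tilt 53 z [0.35 0.72 0.6 ] tcp [0.599 0.049 0.102] body [0.547 0.139 0.111] q [-1.3   1.17  0.66  1.96  0.92  1.03 -0.28] 0.0 0.0 [0.42 0.35 0.14]
-60 5 70 tilt 70 z [0.47 0.82 0.34] tcp [0.597 0.054 0.113] body [0.545 0.144 0.122] q [-1.28  1.11  0.61  1.97  0.96  1.09  0.05] 0.0 0.0 [0.42 0.35 0.15]
-60 5 90 tilt 87 z [0.5  0.87 0.05] tcp [0.599 0.061 0.123] body [0.548 0.15  0.132] q [-1.25  1.07  0.56  1.96  1.    1.14  0.4 ] 0.0 0.0 [0.42 0.36 0.16]
-60 5 110 tilt 104 z [ 0.44  0.86 -0.25] tcp [0.605 0.068 0.131] body [0.553 0.158 0.14 ] q [-1.21  1.03  0.52  1.94  1.02  1.2   0.76] 0.0 0.0 [0.43 0.37 0.17]
-60 5 130 tilt 120 z [ 0.3   0.81 -0.51] tcp [0.612 0.076 0.135] body [0.56  0.166 0.144] q [-1.18  1.01  0.47  1.92  1.05  1.25  1.11] 0.0 0.0 [0.44 0.37 0.17]
-60 5 145 tilt 131 z [ 0.15  0.74 -0.66] tcp [0.617 0.083 0.137] body [0.565 0.172 0.146] q [-1.15  1.    0.44  1.9   1.06  1.28  1.38] 0.0 0.0 [0.44 0.
[... 2009 characters left out ...]
  0.69  2.07  1.13  0.98  0.24] 0.0 0.0 [0.39 0.33 0.14]
-50 0 110 tilt 107 z [ 0.3   0.91 -0.29] tcp [0.618 0.072 0.136] body [0.551 0.151 0.136] q [-1.35  1.15  0.66  2.05  1.15  1.03  0.6 ] 0.0 0.0 [0.39 0.34 0.14]
-50 0 130 tilt 123 z [ 0.19  0.81 -0.55] tcp [0.623 0.082 0.14 ] body [0.556 0.161 0.14 ] q [-1.33  1.12  0.62  2.03  1.16  1.08  0.97] 0.0 0.0 [0.4  0.35 0.15]
-50 0 145 tilt 135 z [ 0.06  0.7  -0.71] tcp [0.626 0.089 0.141] body [0.559 0.169 0.141] q [-1.31  1.1   0.59  2.01  1.17  1.11  1.24] 0.0 0.0 [0.4  0.35 0.15]
-50 0 160 tilt 144 z [-0.1   0.58 -0.81] tcp [0.628 0.096 0.14 ] body [0.561 0.176 0.14 ] q [-1.29  1.09  0.57  2.    1.17  1.15  1.51] 0.0 0.0 [0.4  0.36 0.15]
```

```bash
cat > wp.py <<'E'
from pour import *
import sys
p,R,j=cur(); th,e=fit()
o=np.array([-.0027,.0407,-.0277]); R0=None
try: R0=np.load("R0.npy")
except Exception: np.save("R0.npy",R); R0=R
psi,phi=-75,8
d=dvec(psi,phi); y=np.radians(psi); Tn=toolT(d,[-np.sin(y),np.cos(y),0])
def pose(roll,lz,back=.015):
    T=Ro.from_rotvec(-np.radians(roll)*d).as_matrix()@Tn
    z,rim,lip=geom(T@R0.T,o,R0); hd=z[:2]/np.linalg.norm(z[:2])
    return np.r_[C-back*hd-lip[:2],lz-lip[2]],T,z,rim
if __name__=="__main__":
    P0,T0,q=p,R,j
    for roll,lz,n in [(50,.14,8),(80,.115,4),(110,.10,6),(130,.10,4),(150,.10,4)]:
        P,T,z,rim=pose(roll,lz); rv=Ro.from_matrix(T@T0.T).as_rotvec(degrees=True)
        q,ep,eT,el,wr=ik(P,T,q,th)
        print(roll,"P",P.round(3),"tilt",int(np.degrees(np.arccos(z[2]))),n,"rows: shift",((P-P0)*1e3/n).round(1),"rot",(rv/n).round(2),np.linalg.norm(rv/n).round(1),"q",q.round(2),wr.round(2))
        P0,T0=P,T
E
python3 wp.py
```

```text
50 P [0.574 0.054 0.138] tilt 51 8 rows: shift [13.4 18.1  8.7] rot [-3.38  5.59  3.79] 7.5 q [-1.18  1.04  0.58  1.8   0.75  1.3  -0.09] [0.48 0.38 0.19]
80 P [0.575 0.061 0.13 ] tilt 77 4 rows: shift [ 0.4  1.7 -2. ] rot [-1.92  7.17  1.04] 7.5 q [-1.12  1.02  0.47  1.78  0.8   1.37  0.37] [0.48 0.39 0.18]
110 P [0.586 0.068 0.128] tilt 102 6 rows: shift [ 1.7  1.2 -0.4] rot [-1.28  4.78  0.7 ] 5.0 q [-1.05  1.    0.38  1.75  0.86  1.44  0.87] [0.49 0.4  0.18]
130 P [0.595 0.074 0.132] tilt 118 4 rows: shift [2.2 1.5 1.2] rot [-1.28  4.78  0.7 ] 5.0 q [-1.01  0.98  0.32  1.73  0.89  1.48  1.21] [0.5  0.4  0.19]
150 P [0.603 0.08  0.134] tilt 132 4 rows: shift [2.  1.6 0.5] rot [-1.28  4.78  0.7 ] 5.0 q [-0.96  0.98  0.26  1.7   0.92  1.53  1.56] [0.51 0.41 0.19]
```

Emit:
move_arm(motion=[[[10, 14, 18, -3.4, 5.6, 3.8], [13, 18, 15, -3.4, 5.6, 3.8], [14, 18, 12, -3.4, 5.6, 3.8], [14, 19, 9, -3.4, 5.6, 3.8], [14, 19, 7, -3.4, 5.6, 3.8], [14, 19, 4, -3.4, 5.6, 3.8], [14, 19, 3, -3.4, 5.6, 3.8], [14, 19, 2, -3.4, 5.6, 3.8]]])

```text
t: 17.0
position: [0.5737, 0.0551, 0.137]
orientation: [0.735, -0.301, 0.307, -0.525]
wrist_force: [-0.4, -0.1, -1.6]
gripper_width: 0.0599
```

```bash
python3 - <<'E'
from kin import *
s=st()
for n in("top","side"):
    p=capture(n);cv2.imwrite(f'pics/{n}10.png',cv2.resize(p['color'][130:310,150:390] if n=="top" else p['color'][180:360,180:420],None,fx=3,fy=3,interpolation=cv2.INTER_CUBIC))
E
python3 wp.py
```

```text
t 17.0 pos [573.7  55.1 137. ] x [ 0.261 -0.956 -0.136] y [ 0.587  0.268 -0.764]
J [-1.151  1.037  0.529  1.78   0.774  1.338 -0.101] F [-0.37 -0.15 -1.65] w 0.0599
50 P [0.574 0.054 0.138] tilt 51 8 rows: shift [ 0.  -0.3  0.3] rot [ 0.02 -0.04 -0.05] 0.1 q [-1.15  1.03  0.53  1.79  0.78  1.33 -0.11] [0.48 0.39 0.19]
80 P [0.575 0.061 0.13 ] tilt 77 4 rows: shift [ 0.4  1.7 -2. ] rot [-1.92  7.17  1.04] 7.5 q [-1.09  1.01  0.43  1.78  0.83  1.4   0.36] [0.48 0.39 0.19]
110 P [0.586 0.068 0.128] tilt 102 6 rows: shift [ 1.7  1.2 -0.4] rot [-1.28  4.78  0.7 ] 5.0 q [-1.02  0.99  0.34  1.74  0.88  1.46  0.86] [0.49 0.4  0.18]
130 P [0.595 0.074 0.132] tilt 118 4 rows: shift [2.2 1.5 1.2] rot [-1.28  4.78  0.7 ] 5.0 q [-0.98  0.98  0.28  1.72  0.91  1.51  1.21] [0.5  0.41 0.19]
150 P [0.603 0.08  0.134] tilt 132 4 rows: shift [2.  1.6 0.5] rot [-1.28  4.78  0.7 ] 5.0 q [-0.94  0.98  0.23  1.69  0.94  1.55  1.55] [0.51 0.41 0.19]
```

View pics/top10.png

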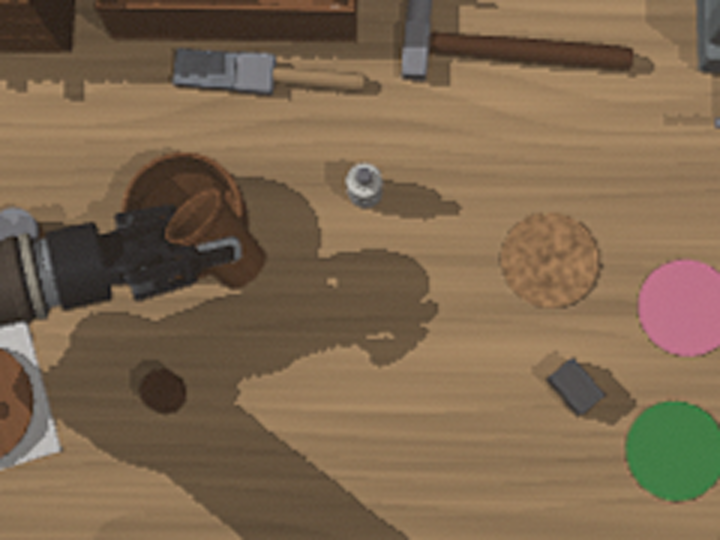

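View pics/side10.png

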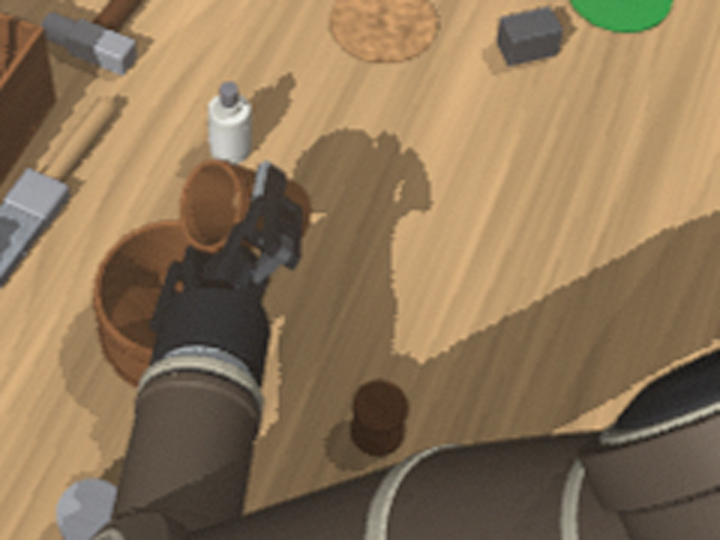

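The tilted cup's mouth, near (215,205) in raw top pixels, is over the open canister, so I'll continue the roll slowly.

Emit:
move_arm(motion=[[[0, 2, -2, -1.9, 7.2, 1.0], [0, 2, -2, -1.9, 7.2, 1.0], [1, 2, -2, -1.9, 7.2, 1.0], [1, 1, -2, -1.9, 7.2, 1.0], [2, 1, 0, -1.3, 4.8, 0.7], [2, 1, 0, -1.3, 4.8, 0.7], [2, 1, -1, -1.3, 4.8, 0.7], [2, 1, 0, -1.3, 4.8, 0.7]]])

```text
t: 18.1
position: [0.5828, 0.0641, 0.1284]
orientation: [-0.539, 0.581, -0.502, 0.347]
wrist_force: [0.4, -0.5, -2.3]
gripper_width: 0.0598
```

Emit:
move_arm(motion=[[[1, 1, -1, -1.3, 4.8, 0.7], [2, 1, 0, -1.3, 4.8, 0.7], [2, 1, 1, -1.3, 4.8, 0.7], [2, 2, 1, -1.3, 4.8, 0.7], [2, 1, 1, -1.3, 4.8, 0.7], [2, 2, 1, -1.3, 4.8, 0.7], [2, 2, 1, -1.3, 4.8, 0.7], [2, 1, 0, -1.3, 4.8, 0.7]]])

```text
t: 19.1
position: [0.5979, 0.075, 0.1326]
orientation: [-0.306, 0.731, -0.59, 0.154]
wrist_force: [-1.0, -0.3, -0.5]
gripper_width: 0.0601
```

```bash
python3 - <<'E'
from kin import *
s=st()
for n in("top","side"):
    p=capture(n);cv2.imwrite(f'pics/{n}11.png',cv2.resize(p['color'][130:310,150:390] if n=="top" else p['color'][180:360,180:420],None,fx=3,fy=3,interpolation=cv2.INTER_CUBIC))
E
python3 wp.py
```

```text
t 19.1 pos [597.9  75.  132.6] x [ 0.256 -0.957 -0.137] y [-0.769 -0.115 -0.629]
J [-0.939  0.998  0.235  1.676  0.931  1.544  1.389] F [-0.97 -0.26 -0.49] w 0.0601
50 P [0.574 0.054 0.138] tilt 51 8 rows: shift [-3.  -2.6  0.7] rot [  2.91 -10.82  -1.56] 11.3 q [-1.2   1.07  0.62  1.78  0.72  1.28 -0.07] [0.47 0.39 0.19]
80 P [0.575 0.061 0.13 ] tilt 77 4 rows: shift [ 0.4  1.7 -2. ] rot [-1.92  7.17  1.04] 7.5 q [-1.14  1.04  0.5   1.77  0.78  1.35  0.4 ] [0.47 0.4  0.19]
110 P [0.586 0.068 0.128] tilt 102 6 rows: shift [ 1.7  1.2 -0.4] rot [-1.28  4.78  0.7 ] 5.0 q [-1.06  1.02  0.41  1.73  0.84  1.42  0.89] [0.48 0.41 0.19]
130 P [0.595 0.074 0.132] tilt 118 4 rows: shift [2.2 1.5 1.2] rot [-1.28  4.78  0.7 ] 5.0 q [-1.02  1.01  0.35  1.7   0.88  1.47  1.23] [0.49 0.41 0.19]
150 P [0.603 0.08  0.134] tilt 132 4 rows: shift [2.  1.6 0.5] rot [-1.28  4.78  0.7 ] 5.0 q [-0.98  1.    0.29  1.68  0.91  1.51  1.57] [0.5  0.42 0.19]
```

View pics/top11.png

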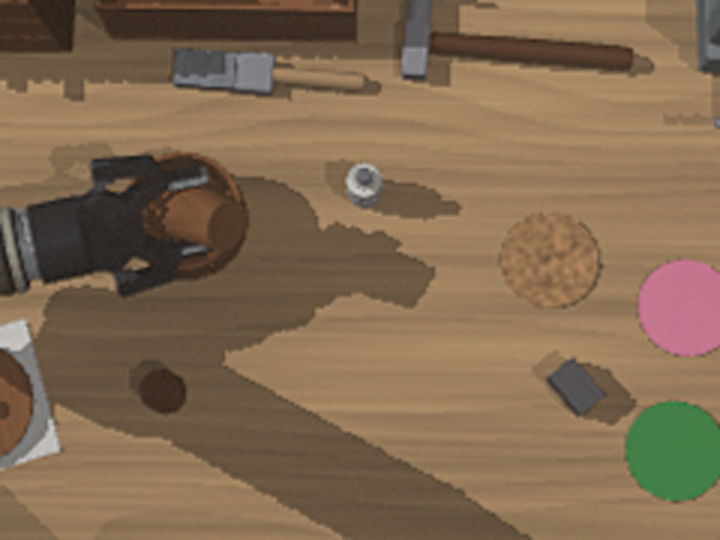

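View pics/side11.png

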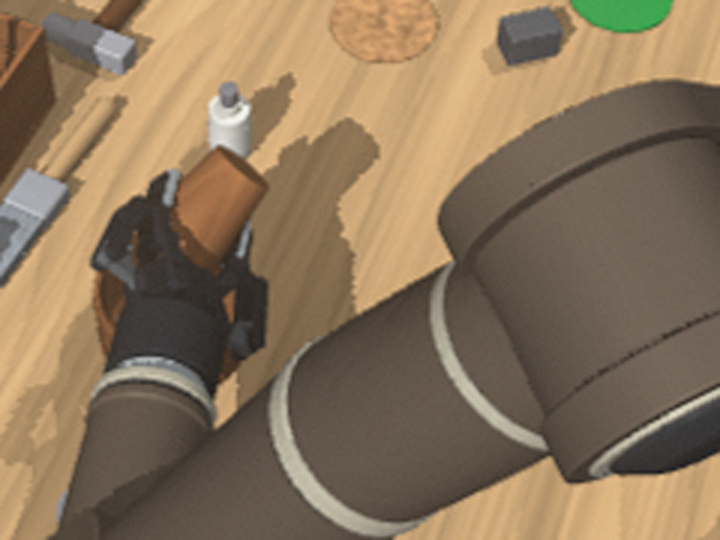

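Emit:
move_arm(motion=[[[2, 1, 1, -1.3, 4.8, 0.7], [2, 1, 1, -1.3, 4.8, 0.7], [0, 0, 6, 0, 0, 0], [0, 0, -6, 0, 0, 0], [0, 0, 6, 0, 0, 0], [0, 0, -6, 0, 0, 0], [0, 0, 0, 0, 0, 0], [0, 0, 0, 0, 0, 0]]])

```text
t: 20.2
position: [0.6023, 0.0783, 0.1341]
orientation: [-0.241, 0.756, -0.6, 0.101]
wrist_force: [0.8, -0.4, -0.7]
gripper_width: 0.0597
```

Run:
```python
from kin import *
s=st()
for n in("top",):
    p=capture(n);cv2.imwrite(f'pics/{n}12.png',cv2.resize(p['color'][130:310,150:390] if n=="top" else p['color'][180:360,180:420],None,fx=3,fy=3,interpolation=cv2.INTER_CUBIC))
```

```text
t 20.2 pos [602.3  78.3 134.1] x [ 0.259 -0.956 -0.137] y [-0.859 -0.163 -0.486]
J [-0.919  0.996  0.207  1.662  0.949  1.565  1.563] F [ 0.83 -0.43 -0.75] w 0.0597
```

View pics/top12.png

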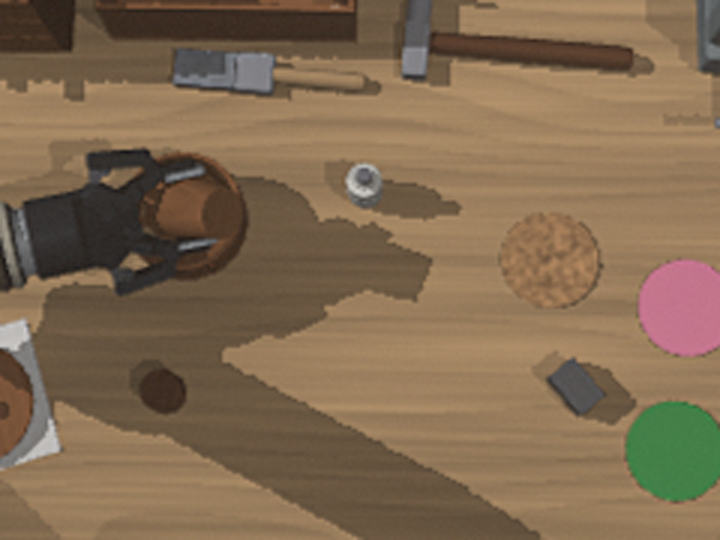

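```bash
cat > wp2.py <<'E'
from pour import *
p,R,j=cur(); th,e=fit(); R0=np.load("R0.npy")
o=np.array([-.0027,.0407,-.0277]); K=np.array([.566,-.2305])
Rz=Ro.from_euler('z',15,degrees=True).as_matrix()
T=Rz@R0; oo=Rz@o
# make upright exact: tool dir phi30
T=toolT(dvec(-75,30),[-np.sin(np.radians(-75)),np.cos(np.radians(-75)),0])
F=np.r_[K,.004]-oo
if __name__=="__main__":
    rv=Ro.from_matrix(T@R.T).as_rotvec(degrees=True)
    print("final",F.round(4),"rot",rv.round(1),np.linalg.norm(rv).round(1),"shift",((F-p)*1e3).round(1),e)
    q=j; n=16
    for k in range(1,n+1):
        Rk=Ro.from_rotvec(np.radians(rv)*k/n).as_matrix()@R
        f=k/n; P=p+(F-p)*f; P[2]=max(F[2],min(.134+.02*k,.2)) if k<13 else .2-(k-12)/4*(.2-.06)
        q,ep,eT,el,wr=ik(P,Rk,q,th); 
        if k%2==0: print(k,P.round(3),q.round(2),round(ep,3),round(eT,2),"x",Rk[:,0].round(2),"wr",wr.round(2))
E
python3 wp2.py
```

```text
final [ 0.5791 -0.2691  0.0317] rot [  44.5 -135.9  -49. ] 151.2 shift [ -23.2 -347.4 -102.5] 0.005536376291820821
2 [0.599 0.035 0.174] [-0.91  0.91  0.29  1.72  0.92  1.52  1.3 ] 0.0 0.0 x [ 0.2  -0.97 -0.16] wr [0.51 0.38 0.24]
4 [ 0.597 -0.009  0.2  ] [-0.9   0.84  0.36  1.76  0.9   1.46  1.05] 0.0 0.0 x [ 0.15 -0.97 -0.2 ] wr [0.53 0.34 0.28]
6 [ 0.594 -0.052  0.2  ] [-0.88  0.81  0.43  1.8   0.88  1.37  0.77] 0.0 0.0 x [ 0.12 -0.96 -0.26] wr [0.54 0.29 0.3 ]
8 [ 0.591 -0.095  0.2  ] [-0.86  0.77  0.5   1.85  0.87  1.26  0.49] 0.0 0.0 x [ 0.1  -0.94 -0.32] wr [0.54 0.24 0.32]
10 [ 0.588 -0.139  0.2  ] [-0.84  0.73  0.57  1.91  0.87  1.13  0.21] 0.0 0.0 x [ 0.1  -0.92 -0.38] wr [0.53 0.19 0.34]
12 [ 0.585 -0.182  0.2  ] [-0.83  0.69  0.66  1.98  0.9   0.99 -0.08] 0.0 0.0 x [ 0.13 -0.89 -0.43] wr [0.52 0.14 0.36]
14 [ 0.582 -0.226  0.13 ] [-0.8   0.8   0.74  2.07  0.96  0.72 -0.52] 0.0 0.0 x [ 0.17 -0.86 -0.48] wr [0.5  0.08 0.31]
16 [ 0.579 -0.269  0.06 ] [-0.81  1.04  0.9   2.13  1.07  0.35 -1.04] 0.0 0.0 x [ 0.22 -0.84 -0.5 ] wr [0.48 0.03 0.25]
```

Run:
```python
from wp2 import *
q16=np.array([-0.81,1.04,.9,2.13,1.07,.35,-1.04])
for psi in(-60,-75,-90,-105):
    Rz=Ro.from_euler('z',psi+90,degrees=True).as_matrix(); T=toolT(dvec(psi,30),[-np.sin(np.radians(psi)),np.cos(np.radians(psi)),0])
    F=np.r_[K,.004]-Rz@o
    for q0 in(q16,np.array([-.7,.8,.4,2.,.8,.8,-.8])):
        q,ep,eT,el,wr=ik(F,T,q0,th); print(psi,q.round(2),round(ep,4),round(eT,3),wr.round(2),el.round(2))
```

```text
-60 [-0.57  0.86  0.57  2.29  1.99  0.63 -1.7 ] 0.0 0.0 [ 0.43 -0.    0.23] [0.32 0.19 0.62]
-60 [-0.35  0.76  0.29  2.29  1.94  0.83 -1.54] 0.0 0.0 [ 0.43 -0.    0.23] [0.33 0.1  0.65]
-75 [-0.81  1.12  0.9   2.13  1.08  0.3  -1.1 ] 0.0 0.0 [0.48 0.03 0.22] [0.32 0.32 0.51]
-75 [-0.61  0.92  0.59  2.13  1.36  0.6  -1.28] 0.0 0.0 [0.49 0.03 0.22] [0.33 0.21 0.6 ]
-90 [-0.65  1.02  0.69  1.94  0.76  0.68 -0.87] 0.0 0.0 [0.55 0.04 0.22] [0.34 0.25 0.55]
-90 [-0.58  0.96  0.57  1.95  0.89  0.76 -0.96] 0.0 0.0 [0.55 0.04 0.22] [0.35 0.21 0.58]
-105 [-0.54  1.04  0.61  1.75  0.55  0.95 -0.78] 0.0 0.0 [0.62 0.04 0.22] [0.38 0.21 0.55]
-105 [-0.47  0.99  0.5   1.75  0.66  1.01 -0.87] 0.0 0.0 [0.62 0.03 0.22] [0.38 0.17 0.56]
```

```bash
sed -i "s/'z',15/'z',5/; s/dvec(-75,30)/dvec(-85,30)/; s/radians(-75)/radians(-85)/g" wp2.py; python3 wp2.py | head -1
```

```text
final [ 0.5722 -0.2708  0.0317] rot [  32.9 -141.4  -53. ] 154.5 shift [ -30.1 -349.1 -102.5] 0.005536376291820821
```

Emit:
move_arm(motion=[[[0, 0, 20, 2.1, -8.8, -3.3], [0, -5, 20, 2.1, -8.8, -3.3], [-2, -15, 20, 2.1, -8.8, -3.3], [-3, -25, 6, 2.1, -8.8, -3.3], [-3, -28, 0, 2.1, -8.8, -3.3], [-3, -28, 0, 2.1, -8.8, -3.3], [-3, -28, 0, 2.1, -8.8, -3.3], [-3, -28, 0, 2.1, -8.8, -3.3]]])

```text
t: 21.25
position: [0.5852, -0.0796, 0.2003]
orientation: [0.613, -0.371, 0.506, -0.48]
wrist_force: [0.7, -0.9, -1.2]
gripper_width: 0.0598
```

```bash
python3 - <<'E'
from kin import *
s=st()
for n in("top","side"):
    p=capture(n);cv2.imwrite(f'pics/{n}13.png',cv2.resize(p['color'][130:310,150:390] if n=="top" else p['color'][180:360,180:420],None,fx=3,fy=3,interpolation=cv2.INTER_CUBIC))
    print(n,[(np.round(k["xy"]).tolist(),round(k["score"],2)) for k in place_of("foot0",p)])
E
python3 wp2.py
```

```text
t 21.25 pos [585.2 -79.6 200.3] x [ 0.025 -0.964 -0.265] y [ 0.213  0.264 -0.941]
J [-0.867  0.839  0.502  1.77   0.796  1.368  0.485] F [ 0.74 -0.92 -1.25] w 0.0598
top []
side []
final [ 0.5722 -0.2708  0.0317] rot [ 16.4 -70.8 -26.9] 77.5 shift [ -12.9 -191.8 -168.8] 0.005620894418000735
2 [ 0.584 -0.103  0.174] [-0.85  0.87  0.53  1.8   0.78  1.28  0.32] 0.0 0.0 x [ 0.01 -0.96 -0.3 ] wr [0.56 0.24 0.29]
4 [ 0.582 -0.127  0.2  ] [-0.84  0.81  0.58  1.82  0.78  1.25  0.21] 0.0 0.0 x [ 0.   -0.94 -0.33] wr [0.56 0.21 0.32]
6 [ 0.58  -0.151  0.2  ] [-0.83  0.79  0.62  1.84  0.77  1.18  0.08] 0.0 0.0 x [ 0.   -0.93 -0.36] wr [0.56 0.19 0.34]
8 [ 0.579 -0.175  0.2  ] [-0.82  0.77  0.67  1.87  0.77  1.11 -0.05] 0.0 0.0 x [ 0.01 -0.92 -0.39] wr [0.56 0.16 0.35]
10 [ 0.577 -0.199  0.2  ] [-0.81  0.76  0.71  1.9   0.77  1.03 -0.19] 0.0 0.0 x [ 0.02 -0.91 -0.42] wr [0.55 0.13 0.36]
12 [ 0.575 -0.223  0.2  ] [-0.81  0.74  0.76  1.93  0.77  0.95 -0.32] 0.0 0.0 x [ 0.03 -0.89 -0.45] wr [0.55 0.1  0.37]
14 [ 0.574 -0.247  0.13 ] [-0.77  0.86  0.78  1.98  0.77  0.76 -0.56] 0.0 0.0 x [ 0.05 -0.88 -0.48] wr [0.54 0.07 0.31]
16 [ 0.572 -0.271  0.06 ] [-0.74  1.01  0.81  2.01  0.76  0.56 -0.81] 0.0 0.0 x [ 0.08 -0.86 -0.5 ] wr [0.53 0.04 0.25]
```

View pics/top13.png

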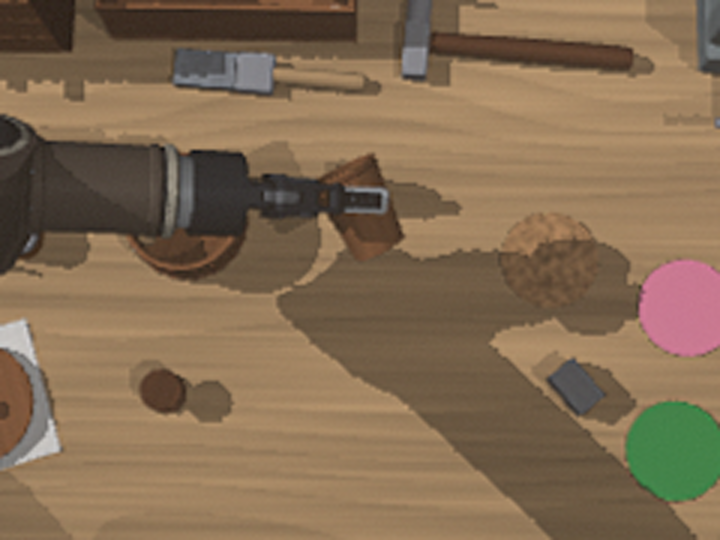

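View pics/side13.png

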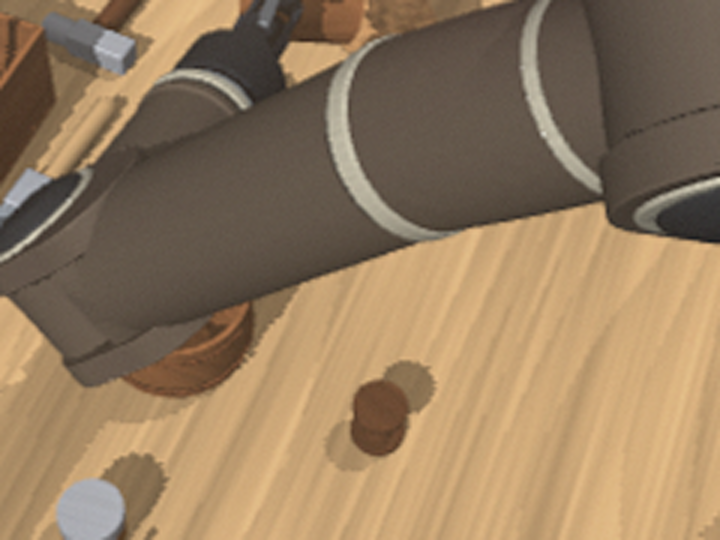

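Emit:
move_arm(motion=[[[-2, -24, 0, 2.05, -8.85, -3.35], [-2, -24, 0, 2.05, -8.85, -3.35], [-2, -24, 0, 2.05, -8.85, -3.35], [-2, -24, -10, 2.05, -8.85, -3.35], [-2, -24, -20, 2.05, -8.85, -3.35], [-1, -24, -30, 2.05, -8.85, -3.35], [-1, -24, -35, 2.05, -8.85, -3.35], [-1, -24, -35, 2.05, -8.85, -3.35]]])

```text
t: 22.45
position: [0.5735, -0.2696, 0.0686]
orientation: [0.713, 0.176, 0.19, -0.651]
wrist_force: [0.1, -0.2, -1.9]
gripper_width: 0.0598
```

```bash
python3 - <<'E'
from kin import *
s=st()
for n in("top","side"):
    p=capture(n);cv2.imwrite(f'pics/{n}14.png',cv2.resize(p['color'][130:310,170:410] if n=="top" else p['color'][130:340,180:460],None,fx=3 if n=="top" else 2.8,fy=3 if n=="top" else 2.8,interpolation=cv2.INTER_CUBIC))
    w=cloud(p); m=(np.hypot(w[...,0]-.566,w[...,1]+.2305)<.045)&(w[...,2]>.105)&(w[...,2]<.13)
    q=w[m]; print(n,len(q), ring(q[:,:2]) if len(q)>5 else 0,q[:,2].mean())
E
python3 wp2.py|head -1
```

```text
t 22.45 pos [ 573.5 -269.6   68.6] x [ 0.08  -0.862 -0.5  ] y [0.996 0.09  0.004]
J [-0.751  0.964  0.799  2.02   0.781  0.603 -0.803] F [ 0.08 -0.21 -1.86] w 0.0598
top 234 ([0.5654, -0.2225, 0.0384], [0.5655, -0.2206, 0.0417]) 0.11779510854162296
side 166 ([0.5657, -0.2258, 0.0393], [0.5679, -0.2277, 0.0412]) 0.11374692815082352
final [ 0.5722 -0.2708  0.0317] rot [ 0.2 -0.2  0. ] 0.3 shift [  2.4   1.2 -36. ] 0.008224557206401804
```

View pics/top14.png

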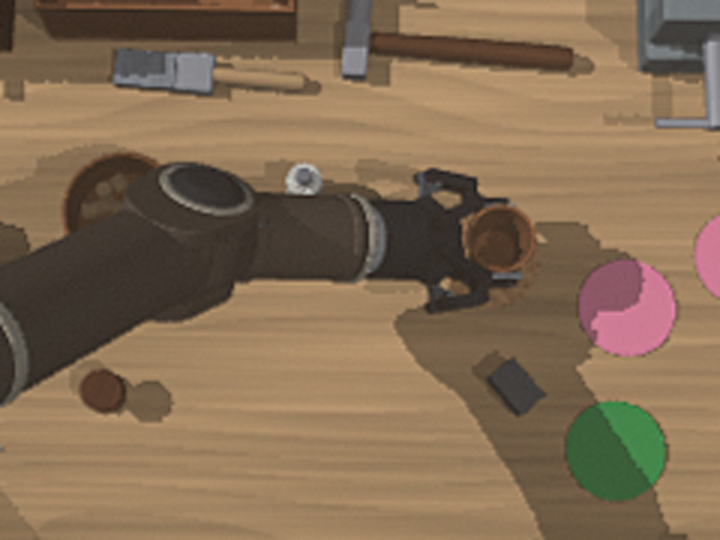

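View pics/side14.png

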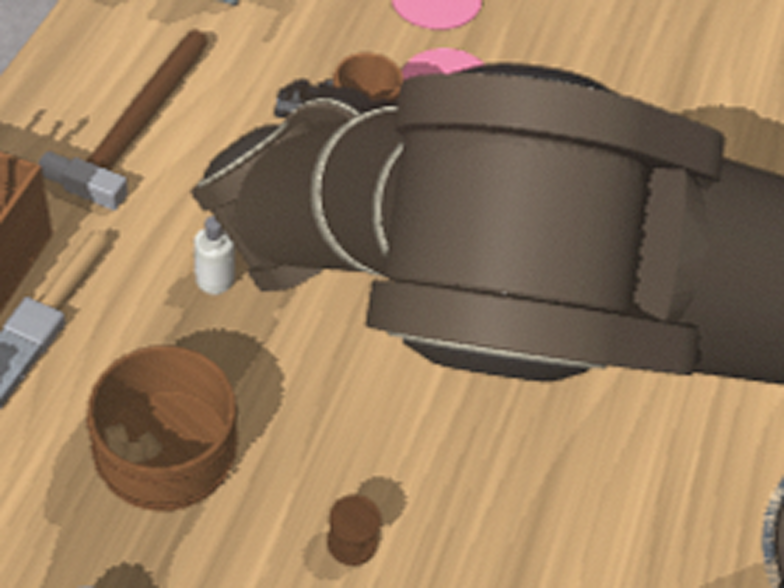

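Emit:
move_arm(motion=[[[1, 0, -10, 0, 0, 0], [1, 0, -10, 0, 0, 0], [0, 0, -7, 0, 0, 0], [0, 0, -5, 0, 0, 0], [0, 0, -3, 0, 0, 0], [0, 0, -1, 0, 0, 0], [0, 0, 0, 0, 0, 0], [0, 0, 0, 0, 0, 0]]])

```text
t: 23.55
position: [0.5744, -0.2708, 0.0345]
orientation: [0.713, 0.174, 0.19, -0.652]
wrist_force: [-0.3, 0.5, -0.4]
gripper_width: 0.0597
```

```bash
python3 - <<'E'
from kin import *
s=st()
p=capture("top");cv2.imwrite('pics/top15.png',cv2.resize(p['color'][150:270,270:390],None,fx=5,fy=5,interpolation=cv2.INTER_CUBIC))
w=cloud(p); m=(np.hypot(w[...,0]-.566,w[...,1]+.2305)<.05)&(w[...,2]>.07)&(w[...,2]<.1)
q=w[m]; print(len(q),np.percentile(q[:,2],[5,50,95]), q.mean(0))
E
python3 wp2.py|head -1
```

```text
t 23.55 pos [ 574.4 -270.8   34.5] x [ 0.077 -0.864 -0.498] y [0.996 0.089 0.001]
J [-0.739  1.037  0.781  2.007  0.773  0.569 -0.846] F [-0.27  0.49 -0.44] w 0.0597
309 [0.07190986 0.08449481 0.09673696] [ 0.56311618 -0.21734223  0.08455169]
final [ 0.5722 -0.2708  0.0317] rot [ 0.1  0.  -0.1] 0.1 shift [-2.1 -0.  -2.8] 0.007296327936879616
```

View pics/top15.png

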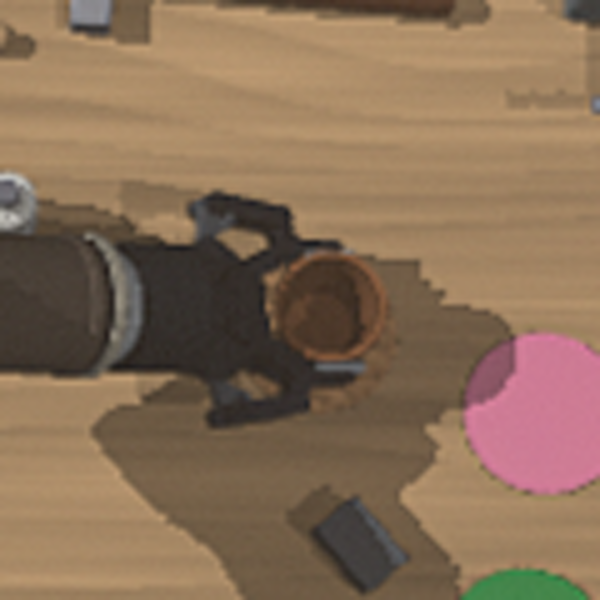

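Run:
```python
from kin import *
import pickle
p=pickle.load(open("top0.pkl","rb"))
cam=-p["R"].T@p["t"]
for u,v,z in((336,211.2,.086),(274.6,246.4,.08)):
    r=p["R"].T@np.array([(u-p["cx"])/p["fx"],(v-p["cy"])/p["fy"],1]); print(cam+r*(z-cam[2])/r[2])
```

```text
[ 0.56723827 -0.23162536  0.086     ]
[ 0.46227633 -0.0538779   0.08      ]
```

Emit:
move_arm(motion=[[[0, 0, -1, 0, 0, 0], [0, 0, -1, 0, 0, 0], [0, 0, -1, 0, 0, 0], [0, 0, 0, 0, 0, 0], [0, 0, 0, 0, 0, 0], [0, 0, 0, 0, 0, 0], [0, 0, 0, 0, 0, 0], [0, 0, 0, 0, 0, 0]]])

```text
t: 24.6
position: [0.5744, -0.2711, 0.032]
orientation: [0.713, 0.174, 0.19, -0.652]
wrist_force: [0.0, 0.5, 4.4]
gripper_width: 0.0597
```

```bash
python3 wp2.py|head -1; python3 -c "
from kin import *
st()"
```

```text
final [ 0.5722 -0.2708  0.0317] rot [ 0.2  0.  -0.1] 0.2 shift [-2.2  0.3 -0.3] 0.007296327936879616
t 24.6 pos [ 574.4 -271.1   32. ] x [ 0.077 -0.864 -0.497] y [0.996 0.088 0.   ]
J [-0.739  1.043  0.78   2.006  0.773  0.566 -0.85 ] F [0.02 0.54 4.37] w 0.0597
```

Emit:
move_arm(motion=[[[0, 0, 0, 0, 0, 0], [0, 0, 0, 0, 0, 0], [0, 0, 0, 0, 0, 0], [0, 0, 0, 0, 0, 0], [-1, 9, 5, 0, 0, 0], [-1, 13, 7, 0, 0, 0], [-1, 17, 10, 0, 0, 0], [-2, 22, 13, 0, 0, 0]]], claw=-1)

```text
t: 25.6
position: [0.5692, -0.2084, 0.067]
orientation: [0.713, 0.174, 0.19, -0.652]
wrist_force: [-0.6, 0.2, 0.4]
gripper_width: 0.0856
```

Run:
```python
from kin import *
s=st()
p=capture("top");cv2.imwrite('pics/top16.png',cv2.resize(p['color'][130:310,170:410],None,fx=3,fy=3,interpolation=cv2.INTER_CUBIC))
w=cloud(p); m=(np.hypot(w[...,0]-.566,w[...,1]+.2305)<.05)&(w[...,2]>.076)&(w[...,2]<.095)
q=w[m]; print(len(q),ring(q[:,:2]),np.percentile(q[:,2],[5,50,95]))
```

```text
t 25.6 pos [ 569.2 -208.4   67. ] x [ 0.077 -0.863 -0.499] y [0.996 0.089 0.   ]
J [-0.828  0.946  0.749  2.003  0.714  0.71  -0.803] F [-0.57  0.2   0.37] w 0.0856
126 ([0.5687, -0.2303, 0.0329], [0.5689, -0.2301, 0.0338]) [0.07758024 0.0819951  0.08844249]
```

View pics/top16.png

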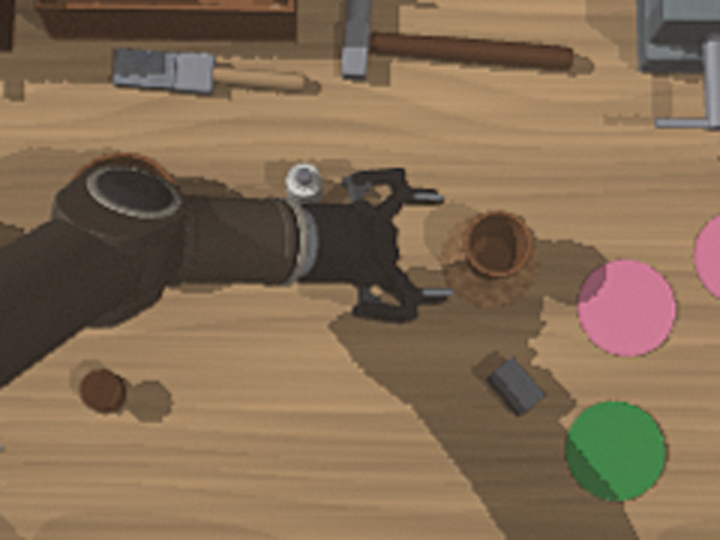

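Run:
```python
from kin import *
p,R,j=cur(); th,e=fit()
T=toolT([0,0,-1],[.223,.975,0]); P=np.array([.4083,.3503,.090])
rv=plan(P,T)
q=j;n=16
for k in range(1,n+1):
    Rk=Ro.from_rotvec(np.radians(rv)*min(k/11,1)).as_matrix()@R
    f=max(0,(k-3)/13); X=p+(P-p)*f; X[2]=min(.067+.025*k,.15) if k<14 else .09
    q,ep,eT,el,wr=ik(X,Rk,q,th); print(k,X.round(3),q.round(2),round(ep,3),round(eT,2),"x",Rk[:,0].round(2),wr.round(2))
```

```text
shift [-162.4  555.4   22.5] rot [47.9 42.1 64.9] 91.0
1 [ 0.571 -0.205  0.092] [-0.82  0.82  0.75  2.06  0.78  0.65 -0.69] 0.0 0.0 x [ 0.13 -0.81 -0.57] [0.51 0.09 0.3 ]
2 [ 0.571 -0.205  0.117] [-0.79  0.67  0.74  2.09  0.82  0.63 -0.52] 0.0 0.0 x [ 0.17 -0.75 -0.64] [0.5  0.07 0.35]
3 [ 0.571 -0.205  0.142] [-0.73  0.53  0.7   2.1   0.81  0.63 -0.32] 0.0 0.0 x [ 0.2  -0.68 -0.71] [0.49 0.04 0.4 ]
4 [ 0.558 -0.162  0.15 ] [-0.73  0.41  0.63  2.12  0.75  0.67 -0.16] 0.0 0.0 x [ 0.22 -0.6  -0.77] [0.47 0.06 0.43]
5 [ 0.546 -0.12   0.15 ] [-0.71  0.34  0.55  2.13  0.67  0.7   0.  ] 0.0 0.0 x [ 0.22 -0.52 -0.83] [0.46 0.07 0.45]
6 [ 0.533 -0.077  0.15 ] [-0.69  0.28  0.48  2.13  0.56  0.72  0.17] 0.0 0.0 x [ 0.21 -0.43 -0.88] [0.45 0.08 0.47]
7 [ 0.521 -0.034  0.15 ] [-0.66  0.24  0.41  2.12  0.44  0.75  0.35] 0.0 0.0 x [ 0.19 -0.34 -0.92] [0.44 0.09 0.48]
8 [0.508 0.008 0.15 ] [-0.63  0.21  0.34  2.1   0.31  0.78  0.53] 0.0 0.0 x [ 0.16 -0.25 -0.95] [0.44 0.1  0.5 ]
9 [0.496 0.051 0.15 ] [-0.59  0.21  0.29  2.08  0.19  0.81  0.7 ] 0.0 0.0 x [ 0.12 -0.16 -0.98] [0.44 0.11 0.51]
10 [0.483 0.094 0.15 ] [-0.56  0.21  0.23  2.05  0.06  0.86  0.87] 0.0 0.0 x [ 0.06 -0.08 -0.99] [0.45 0.13 0.51]
11 [0.471 0.137 0.15 ] [-0.53  0.23  0.17  2.01 -0.05  0.9   1.02] 0.0 0.0 x [-0. -0. -1.] [0.46 0.14 0.52]
12 [0.458 0.179 0.15 ] [-0.6   0.23  0.15  2.01 -0.04  0.91  0.92] 0.0 0.0 x [-0. -0. -1.] [0.45 0.18 0.52]
13 [0.446 0.222 0.15 ] [-0.66  0.24  0.12  1.99 -0.04  0.91  0.83] 0.0 0.0 x [-0. -0. -1.] [0.44 0.22 0.52]
14 [0.433 0.265 0.09 ] [-0.72  0.34  0.1   2.03 -0.05  0.78  0.75] 0.0 0.0 x [-0. -0. -1.] [0.42 0.27 0.46]
15 [0.421 0.308 0.09 ] [-0.79  0.36  0.09  2.   -0.04  0.79  0.67] 0.0 0.0 x [-0. -0. -1.] [0.41 0.31 0.46]
16 [0.408 0.35  0.09 ] [-0.86  0.39  0.07  1.95 -0.04  0.8   0.59] 0.0 0.0 x [-0. -0. -1.] [0.4  0.35 0.46]
```

Emit:
move_arm(motion=[[[0, 3, 30, 4.8, 4.2, 6.5], [0, 0, 30, 4.8, 4.2, 6.5], [0, 0, 25, 4.8, 4.2, 6.5], [-14, 45, 0, 4.8, 4.2, 6.5], [-14, 45, 0, 4.8, 4.2, 6.5], [-14, 45, 0, 4.8, 4.2, 6.5], [-14, 45, 0, 4.8, 4.2, 6.5], [-14, 45, 0, 4.8, 4.2, 6.5]]])

```text
t: 26.65
position: [0.4984, 0.0202, 0.1523]
orientation: [0.743, 0.104, 0.627, -0.208]
wrist_force: [-0.4, 0.3, 0.1]
gripper_width: 0.0857
```

Run:
```python
from kin import *
s=st()
T=toolT([0,0,-1],[.223,.975,0]); P=np.array([.4083,.3503,.090])
rv=plan(P,T)
for n in ("top","side"):
    p=capture(n);cv2.imwrite(f'pics/{n}17.png',cv2.resize(p['color'][130:310,170:410] if n=="top" else p['color'][150:330,200:440],None,fx=3,fy=3,interpolation=cv2.INTER_CUBIC))
```

```text
t 26.65 pos [498.4  20.2 152.3] x [ 0.127 -0.179 -0.976] y [ 0.439  0.892 -0.106]
J [-0.526  0.208  0.267  2.076  0.214  0.799  0.712] F [-0.41  0.25  0.14] w 0.0857
shift [-90.1 330.1 -62.3] rot [ 9.5  8.4 12.7] 17.9
```

View pics/top17.png

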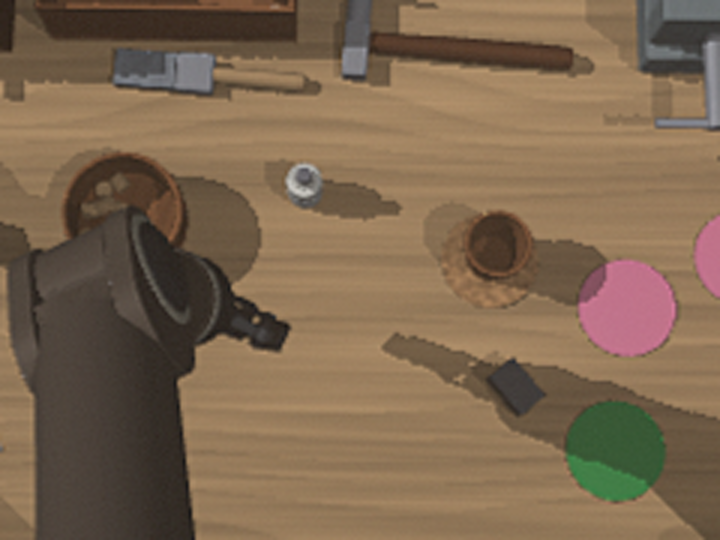

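View pics/side17.png

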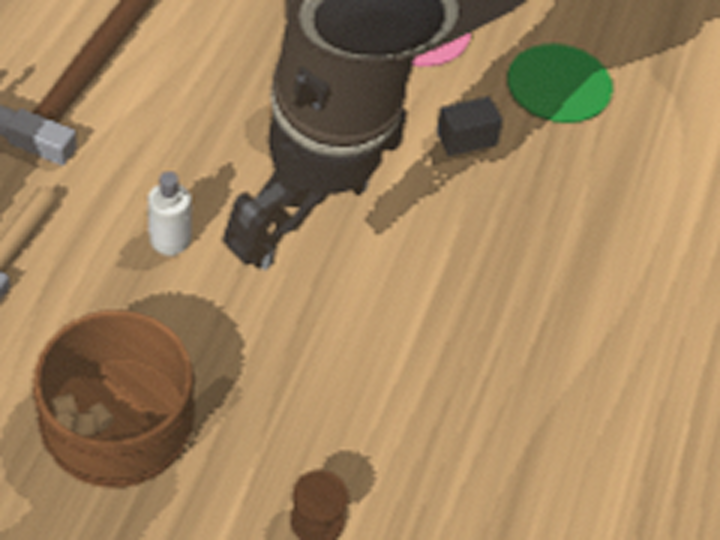

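Emit:
move_arm(motion=[[[-13, 47, 0, 4.8, 4.2, 6.4], [-13, 47, 0, 4.7, 4.2, 6.3], [-13, 47, 0, 0, 0, 0], [-13, 47, 0, 0, 0, 0], [-13, 47, 0, 0, 0, 0], [-13, 47, -10, 0, 0, 0], [-12, 48, -25, 0, 0, 0], [0, 0, -25, 0, 0, 0]]], claw=0.2)

```text
t: 27.75
position: [0.4075, 0.3523, 0.0906]
orientation: [0.704, 0.078, 0.702, -0.08]
wrist_force: [0.5, -1.1, 0.7]
gripper_width: 0.0342
```

Run:
```python
from kin import *
s=st()
T=toolT([0,0,-1],[.223,.975,0]); P=np.array([.4083,.3503,.090])
rv=plan(P,T)
for n in ("top","side"):
    p=capture(n);cv2.imwrite(f'pics/{n}18.png',cv2.resize(p['color'][160:310,80:280] if n=="top" else p['color'][230:420,180:400],None,fx=3.5,fy=3.5 if n=="top" else 3.15,interpolation=cv2.INTER_CUBIC))
    w=cloud(p)
    m=(np.hypot(w[...,0]-.41,w[...,1]-.35)<.1)&(w[...,2]>.009)&(w[...,2]<.024); q=w[m]; print(n,"disc",len(q),ring(q[:,:2]),np.median(q[:,2]))
    m=(np.hypot(w[...,0]-.41,w[...,1]-.35)<.04)&(w[...,2]>.032)&(w[...,2]<.055); q=w[m]; print(n,"knob",len(q),q.mean(0) if len(q) else 0)
```

```text
t 27.75 pos [407.5 352.3  90.6] x [ 0.003 -0.003 -1.   ] y [ 0.222  0.975 -0.002]
J [-0.826  0.404  0.026  1.933 -0.009  0.805  0.551] F [ 0.5  -1.09  0.7 ] w 0.0342
shift [ 0.8 -2.  -0.6] rot [ 0.1  0.1 -0. ] 0.2
top disc 1032 ([0.4108, 0.3406, 0.0738], [0.4118, 0.3418, 0.0882]) 0.0156324854417294
top knob 1 [0.41717221 0.35134854 0.04500902]
side disc 1638 ([0.4108, 0.3455, 0.0596], [0.4092, 0.3489, 0.0622]) 0.015120249733803142
side knob 43 [0.40576502 0.35284673 0.04193826]
```

View pics/top18.png

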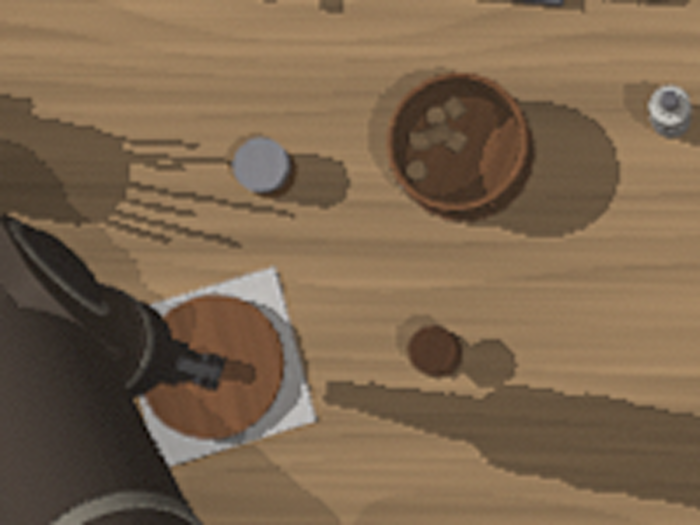

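View pics/side18.png

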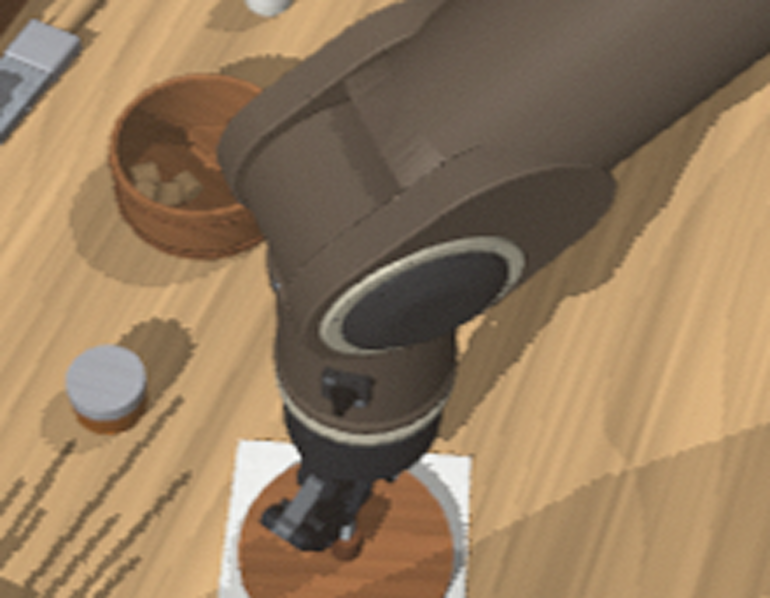

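Run:
```python
from kin import *
p=capture("top"); w=cloud(p)
c=p['color'][175:230,183:240]; cv2.imwrite('pics/can19.png',cv2.resize(c,None,fx=10,fy=10,interpolation=cv2.INTER_CUBIC))
m=(np.hypot(w[...,0]-.5985,w[...,1]-.14)<.05)&(w[...,2]>.012)&(w[...,2]<.06); q=w[m]; print(len(q),np.percentile(q[:,2],[50,90,100]))
print((np.round(w[184:216:2,192:230:2,2]*1e3)).astype(int))
```

```text
174 [0.02174436 0.02846334 0.03935507]
[[ 5  1  5  0 73 70 60 54 50 41 43 44 48 63 73  5  0  6 -4]
 [ 1 -4 -4 69 57 49 39 33 23 17 24 20 30 36 44 71 68 -5 -2]
 [-1 -4 67 56 45 39 22 17 15 22  6  5  2  8 18 33 65 56  0]
 [-7 66 58 47 31 18  7 17 27 24 11  5 11  8  5 10 37 64  3]
 [66 58 43 27 15 24 22 25 25 29  8  5  8  8  4 -1  8 48 69]
 [72 53 33 15 12 27 16 23  0 10  3 10  8  5  7  5  8  9 68]
 [69 42 19  3  0  5 33 26  4  6  3  6  2 11 12  6  3  0 67]
 [69 42 10 20 18 27 32 29 21 24  0  7  3  3 -1  7  0  8  7]
 [63 29 10 19 26 30 25 27 24 24 18  4  3  7  5 13  3  7  1]
 [58 27  4 18 25 16  9  3 27 19 11  4  4 11  1  1  7  5  8]
 [61 30  9  7  5  3  7 12 10  9  2 11 10  3  9  1  5  4 67]
 [64 34  2 20  6  8  7  8  4  7  1 12  4  0  6  2  6  6 73]
 [67 42 20 23 17  2  8  0  8  9  9  8  7  7  0  5  8  5 70]
 [-3 65 18 23 21  0 13  4  7  1  4  6  4  9  5  8  0 70 59]
 [ 2 72 52  7  2  0  3  8  3  6 -1  5  8 10  6  1 68 58 27]
 [-3 -1 68 32  9  9  8  6  2  7  5 -4  4  8  6 70 63 34 13]]
```

View pics/can19.png

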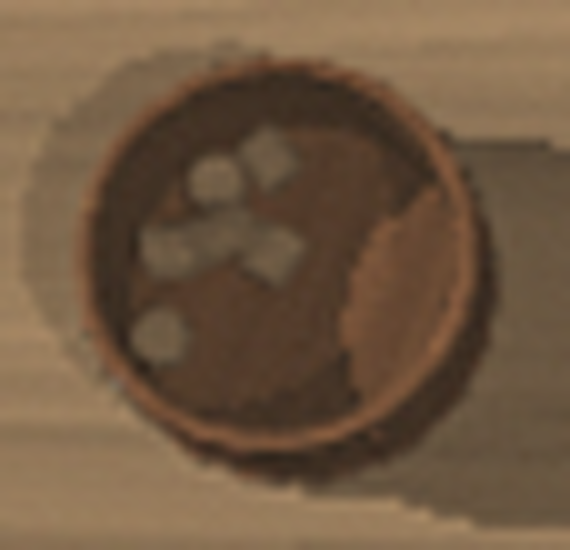

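All six feet show in the canister crop, at (215,180), (268,158), (170,248), (222,228), (275,255) and (160,335). Now to grip the lid again.

Emit:
move_arm(motion=[[[1, -2, -15, 0, 0, 0], [0, 0, -20, 0, 0, 0], [0, 0, -20, 0, 0, 0], [0, 0, -15, 0, 0, 0], [0, 0, -10, 0, 0, 0], [0, 0, -5, 0, 0, 0], [0, 0, 0, 0, 0, 0], [0, 0, 0, 0, 0, 0]]])

```text
t: 28.9
position: [0.4106, 0.3465, 0.0068]
orientation: [0.703, 0.08, 0.701, -0.082]
wrist_force: [-0.9, 0.0, -1.1]
gripper_width: 0.0342
```

Run:
```python
from kin import *
s=st()
p=capture("side");cv2.imwrite('pics/side20.png',cv2.resize(p['color'][330:420,220:340],None,fx=5,fy=5,interpolation=cv2.INTER_CUBIC))
```

```text
t 28.9 pos [410.6 346.5   6.8] x [ 0.002 -0.003 -1.   ] y [ 0.227  0.974 -0.002]
J [-0.811  0.531  0.022  1.986 -0.013  0.625  0.56 ] F [-0.86  0.03 -1.08] w 0.0342
```

View pics/side20.png

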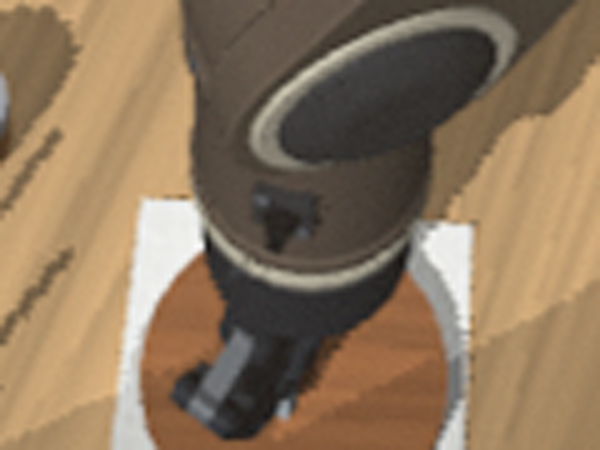

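Emit:
move_arm(motion=[[[-2, 4, -1, 0, 0, 0], [0, 0, 0, 0, 0, 0], [0, 0, 0, 0, 0, 0], [0, 0, 0, 0, 0, 0], [0, 0, 0, 0, 0, 0], [0, 0, 0, 0, 0, 0], [0, 0, 0, 0, 0, 0], [0, 0, 0, 0, 0, 0]]])

```text
t: 29.95
position: [0.4083, 0.3503, 0.0053]
orientation: [0.703, 0.08, 0.702, -0.082]
wrist_force: [0.1, 0.2, 0.6]
gripper_width: 0.0342
```

Emit:
move_arm(motion=[[[0, 0, 0, 0, 0, 0], [0, 0, 0, 0, 0, 0], [0, 0, 0, 0, 0, 0], [0, 0, 0, 0, 0, 0], [0, 0, 8, 0, 0, 0], [0, 0, 17, 0, 0, 0], [0, 0, 25, 0, 0, 0], [0, 0, 30, 0, 0, 0]]], claw=1, grip_force=50)

```text
t: 30.95
position: [0.4082, 0.3501, 0.0867]
orientation: [0.703, 0.08, 0.702, -0.082]
wrist_force: [-0.0, -0.6, -1.3]
gripper_width: 0.016
```

Run:
```python
from kin import *
s=st()
p=capture("side");cv2.imwrite('pics/side21.png',cv2.resize(p['color'][290:420,200:360],None,fx=4,fy=4,interpolation=cv2.INTER_CUBIC))
w=cloud(p); X=s["position"]
m=(np.hypot(w[...,0]-X[0],w[...,1]-X[1])<.09)&(w[...,2]>.075)&(w[...,2]<.115); q=w[m]
q=q[abs(q[:,2]-np.median(q[:,2]))<.008]; print(len(q),np.median(q[:,2]),ring(q[:,:2])); A=np.c_[q[:,:2],np.ones(len(q))]; print("plane",np.linalg.lstsq(A,q[:,2],rcond=None)[0])
```

```text
t 30.95 pos [408.2 350.1  86.7] x [ 0.002 -0.004 -1.   ] y [ 0.227  0.974 -0.003]
J [-0.825  0.409  0.029  1.937 -0.011  0.797  0.551] F [-0.02 -0.58 -1.35] w 0.016
2022 0.09644483710029224 ([0.4091, 0.3493, 0.0615], [0.4089, 0.3498, 0.0621])
plane [-0.00088586 -0.00199983  0.0974995 ]
```

View pics/side21.png

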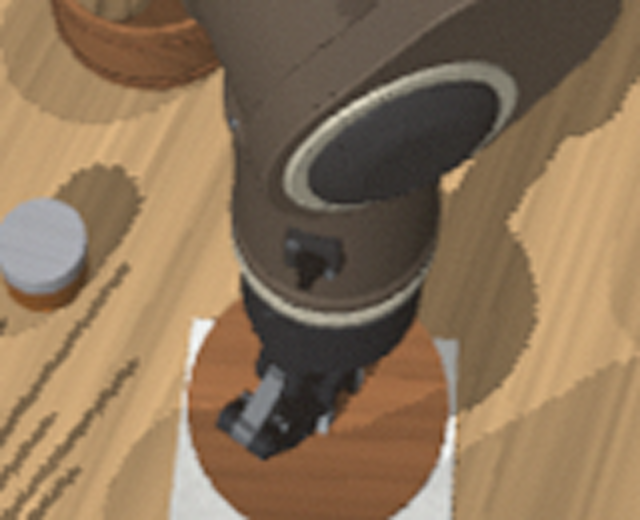

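Emit:
move_arm(motion=[[[20, -22, 15, 0, 0, 0], [34, -38, 10, 0, 0, 0], [34, -38, 0, 0, 0, 0], [34, -38, 0, 0, 0, 0], [34, -38, 0, 0, 0, 0], [24, -25, 0, 0, 0, 0], [10, -11, 0, 0, 0, 0], [0, 0, 0, 0, 0, 0]]])

```text
t: 32.0
position: [0.5984, 0.14, 0.1106]
orientation: [0.703, 0.08, 0.702, -0.082]
wrist_force: [-0.7, 0.5, -0.9]
gripper_width: 0.0163
```

Run:
```python
from kin import *
s=st(); X=s["position"]
for n in("side","top"):
    p=capture(n); w=cloud(p)
    m=(np.hypot(w[...,0]-X[0],w[...,1]-X[1])<.09)&(w[...,2]>.10)&(w[...,2]<.14); q=w[m]
    q=q[abs(q[:,2]-.121)<.008]; print(n,len(q),np.median(q[:,2]),ring(q[:,:2]))
    A=np.c_[q[:,:2],np.ones(len(q))]; print("plane",np.linalg.lstsq(A,q[:,2],rcond=None)[0])
cv2.imwrite('pics/top22.png',cv2.resize(p['color'][150:270,150:310],None,fx=4,fy=4,interpolation=cv2.INTER_CUBIC))
```

```text
t 32.0 pos [598.4 140.  110.6] x [ 0.002 -0.003 -1.   ] y [ 0.228  0.974 -0.003]
J [-0.384  0.491  0.101  1.734 -0.055  0.918  1.078] F [-0.67  0.54 -0.93] w 0.0163
side 1538 0.12010557063451427 ([0.5988, 0.1394, 0.062], [0.5989, 0.1394, 0.063])
plane [ 0.00043616 -0.00455081  0.12051203]
top 397 0.120177853149894 ([0.5994, 0.1312, 0.0531], [0.5997, 0.1279, 0.0599])
plane [-0.00127416  0.00445534  0.12052829]
```

View pics/top22.png

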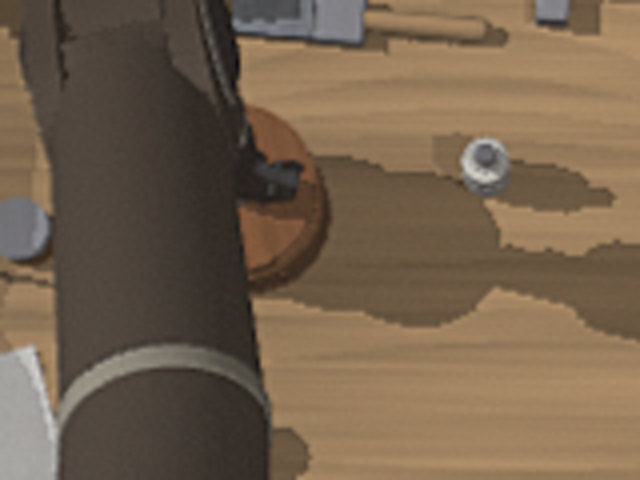

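Emit:
move_arm(motion=[[[0, 0, -10, 0, 0, 0], [0, 0, -10, 0, 0, 0], [0, 0, -8, 0, 0, 0], [0, 0, -7, 0, 0, 0], [0, 0, -5, 0, 0, 0], [0, 0, -3, 0, 0, 0], [0, 0, -1, 0, 0, 0], [0, 0, 0, 0, 0, 0]]])

```text
t: 33.1
position: [0.5985, 0.1403, 0.0665]
orientation: [0.703, 0.08, 0.702, -0.082]
wrist_force: [-0.4, -0.3, -1.6]
gripper_width: 0.0163
```

Run:
```python
from kin import *
s=st(); X=s["position"]
p=capture("side"); w=cloud(p)
m=(np.hypot(w[...,0]-X[0],w[...,1]-X[1])<.09)&(abs(w[...,2]-.076)<.008); q=w[m]
print(len(q),np.median(q[:,2]),ring(q[:,:2])); A=np.c_[q[:,:2],np.ones(len(q))]; print("plane",np.linalg.lstsq(A,q[:,2],rcond=None)[0])
```

```text
t 33.1 pos [598.5 140.3  66.5] x [ 0.002 -0.003 -1.   ] y [ 0.227  0.974 -0.003]
J [-0.38   0.545  0.094  1.766 -0.061  0.832  1.084] F [-0.37 -0.31 -1.6 ] w 0.0163
1455 0.0760153172044029 ([0.5988, 0.1402, 0.0619], [0.5989, 0.14, 0.0633])
plane [ 0.00091566 -0.0030837   0.07587782]
```

Emit:
move_arm(motion=[[[0, 0, -0.7, 0, 0, 0], [0, 0, -0.7, 0, 0, 0], [0, 0, -0.6, 0, 0, 0], [0, 0, 0, 0, 0, 0], [0, 0, 0, 0, 0, 0], [0, 0, 0, 0, 0, 0], [0, 0, 0, 0, 0, 0], [0, 0, 0, 0, 0, 0]]])

```text
t: 34.15
position: [0.5986, 0.1403, 0.0656]
orientation: [0.704, 0.08, 0.701, -0.082]
wrist_force: [-3.4, -1.0, 8.1]
gripper_width: 0.016
```

```bash
python3 -c "
from kin import *
st()"
```

```text
t 34.15 pos [598.6 140.3  65.6] x [ 0.003 -0.003 -1.   ] y [ 0.227  0.974 -0.002]
J [-0.38   0.546  0.094  1.767 -0.061  0.83   1.084] F [-3.39 -0.98  8.12] w 0.016
```

Contact at 8 N, so it's seated on the rim. Release and rise straight up.

Emit:
move_arm(motion=[[[0, 0, 0, 0, 0, 0], [0, 0, 0, 0, 0, 0], [0, 0, 0, 0, 0, 0], [0, 0, 5, 0, 0, 0], [0, 0, 15, 0, 0, 0], [0, 0, 25, 0, 0, 0], [0, 0, 35, 0, 0, 0], [0, 0, 40, 0, 0, 0]]], claw=0.2)

```text
t: 35.15
position: [0.5982, 0.1402, 0.1863]
orientation: [0.703, 0.08, 0.702, -0.082]
wrist_force: [1.3, -0.1, -0.8]
gripper_width: 0.0344
```

Emit:
move_arm(motion=[[[-40, 30, 15, 0, 0, 0], [-40, 30, 10, 0, 0, 0], [-40, 40, 0, 0, 0, 0], [-40, 40, 0, 0, 0, 0], [-30, 30, 0, 0, 0, 0], [-20, 20, 0, 0, 0, 0], [0, 0, 0, 0, 0, 0], [0, 0, 0, 0, 0, 0]]])

```text
t: 36.15
position: [0.3891, 0.3298, 0.21]
orientation: [0.704, 0.08, 0.701, -0.082]
wrist_force: [0.4, 0.6, 0.4]
gripper_width: 0.0337
```

Run:
```python
from kin import *
s=st()
for n in("side","top"):
    p=capture(n); w=cloud(p)
    m=(np.hypot(w[...,0]-.5985,w[...,1]-.14)<.09)&(abs(w[...,2]-.076)<.008); q=w[m]
    print(n,"lid",len(q),np.median(q[:,2]).round(4),ring(q[:,:2])); A=np.c_[q[:,:2],np.ones(len(q))]; print("plane",np.linalg.lstsq(A,q[:,2],rcond=None)[0].round(4))
    m=(np.hypot(w[...,0]-.5985,w[...,1]-.14)<.03)&(w[...,2]>.09)&(w[...,2]<.12); print("knob",w[m].mean(0).round(4))
    m=(np.hypot(w[...,0]-.5675,w[...,1]+.2305)<.05)&(w[...,2]>.076)&(w[...,2]<.095); q=w[m]; print("cup rim",len(q),ring(q[:,:2]),np.median(q[:,2]).round(4)); A=np.c_[q[:,:2]-q[:,:2].mean(0),np.ones(len(q))]; print("plane",np.linalg.lstsq(A,q[:,2],rcond=None)[0].round(4))
    for nm,x,y,h in(("spool",.4241,.158,.038),("wax",.5808,.3129,.036),("glue",.6337,-.0391,.04)):
        m=(np.hypot(w[...,0]-x,w[...,1]-y)<.06)&(w[...,2]>h)&(w[...,2]<.1); q=w[m]; print(nm,ring(q[:,:2])[0] if len(q)>5 else None)
    cv2.imwrite(f'pics/{n}23.png',cv2.resize(p['color'],None,fx=1.4,fy=1.4))
```

```text
t 36.15 pos [389.1 329.8 210. ] x [ 0.003 -0.003 -1.   ] y [ 0.228  0.974 -0.002]
J [-0.782  0.218 -0.022  1.872  0.011  1.052  0.532] F [0.38 0.63 0.38] w 0.0337
side lid 2023 0.0752 ([0.5991, 0.1395, 0.0621], [0.599, 0.1398, 0.0634])
plane [ 0.003  -0.0041  0.0739]
knob [0.5979 0.1416 0.1016]
cup rim 88 ([0.5686, -0.2324, 0.0321], [0.5689, -0.2334, 0.033]) 0.0821
plane [-0.0362  0.0231  0.0817]
spool None
wax [0.5809, 0.3114, 0.0236]
glue [0.6336, -0.0407, 0.0178]
top lid 1310 0.0756 ([0.5996, 0.1416, 0.0619], [0.5999, 0.1409, 0.063])
plane [ 0.0026 -0.0025  0.0744]
knob [0.598  0.1406 0.1042]
cup rim 124 ([0.5685, -0.2302, 0.0327], [0.5687, -0.23, 0.0336]) 0.0822
plane [0.0058 0.0201 0.0824]
spool [0.4237, 0.1582, 0.0201]
wax [0.5812, 0.3131, 0.0237]
glue [0.6333, -0.0392, 0.0172]
```

View pics/side23.png

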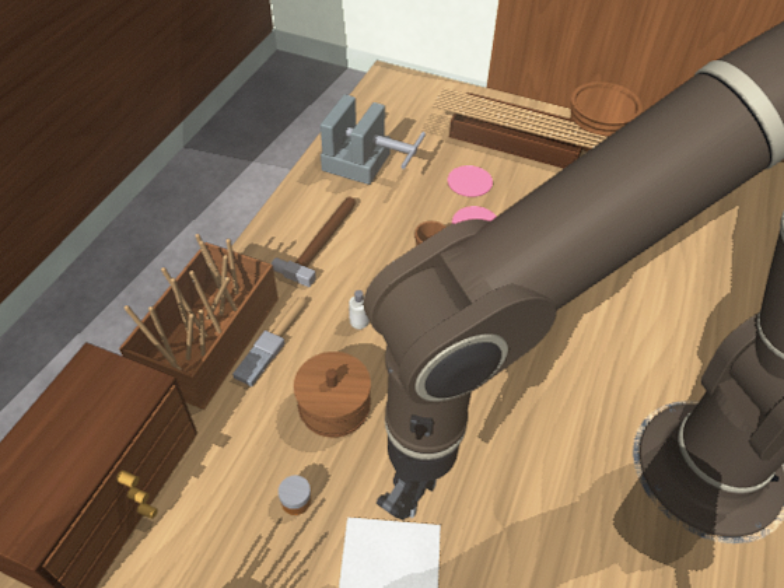

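View pics/top23.png

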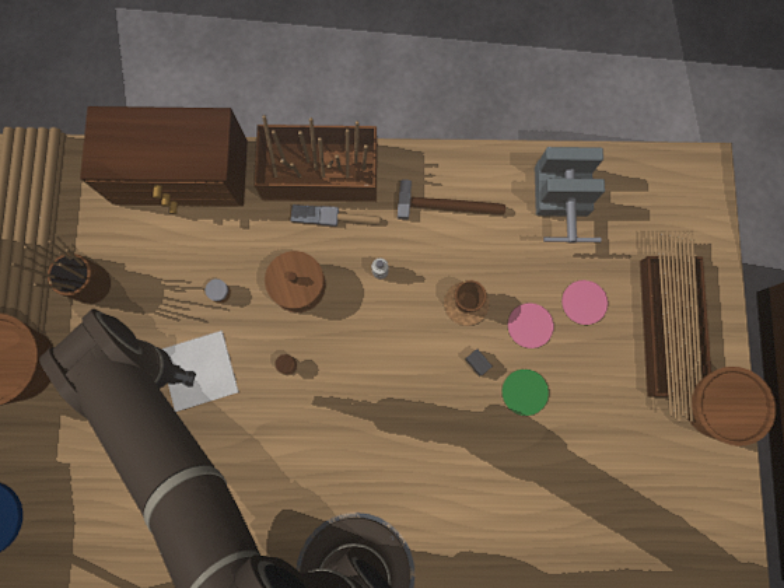

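The lid is home: disc top 75–76 mm, level, about 1–2 mm off centre. The empty cup stands on the cork and the bystanders haven't moved. The arm is clear.

```bash
python3 -c "
from bench import *
print(hand_in()); print(observe()['t'])"
```

```text
the job is handed in; nothing more can be done
None
the job is handed in; nothing more can be done
```

The job is done and handed in at about 36 s of the 72 s allowed. I laid the lid on the card and poured the feet into the canister. Then I stood the empty cup on the cork coaster, put the lid back on and moved the arm clear. The hand-in gave no verdict, so the results below are my own last measurements:

- **Feet:** all six showed inside the canister in a close crop before the lid went back on, lying below about 40 mm. The cup looked empty.
- **Lid:** the disc top is at 75–76 mm, where 76 mm is fully home. It is level to within 0.005 rad and within about 2 mm of the canister's centre. I felt 8 N of contact on the rim before releasing it.
- **Cup:** its axis is about 3 mm from the coaster's centre, and the rim is about 82 mm above the bench. The top view gives a tilt of about 0.02 rad. The side view, with only 88 points because the arm partly hid the cup, gives 0.04 rad. The limit is 0.08.
- **Bystanders:** the spool, wax and glue measure within about 1 mm of where they started. The gauge looks unmoved in the pictures, but I did not measure it again.

**Failed or disagreed:** the first grasp of the lid closed on air just above the knob. The fingertips are really about 41 mm further back along the tool than the text says. I measured this in the pictures, confirmed it with the tool tilted, and corrected every later grasp for it.

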